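# Set up the two-tier fruit stand

## Robot

A 7-joint arm with a two-finger parallel gripper is mounted at the origin on a cart in front of the work surface, level with it; the furniture and walls round the work are solid. World frame = base frame: x ahead of the robot, y to its left, z up, the work surface at z = 0. Lengths are in m, angles in rad, forces in N, time in s.
With the tool pointing down it reaches from about 0.425 to 0.875 m from the base axis. Payload 4.7 kg.
Tool frame: the origin (TCP) lies at the very end of the fingers, on their centre line; the grasp point (between the pads) lies behind it (ctrl.tcp_to_grasp is the z of the grasp point in the tool frame, in m); z points along the fingers, y is the line along which they close (so a half turn about z gives the same grasp; the last joint's range is limited). The gripper opens to 87 mm and grips with 3 to 60 N. Pads are 19 mm wide; open, the fingers measure 117 mm over their backs; the gripper's body (75 mm by 190 mm) begins 51 mm behind the grasp point.
Start: joints at [1.196, 0.321, -0.07, 1.45, 0.023, 1.371, -0.057], TCP at [0.246, -0.602, 0.223] pointing down, gripper open.
Joint ranges: [-2.86, 2.86], [-0.3, 2.09], [-1.38, 1.24], [0.06, 2.45], [-1.56, 4.7], [0.09, 2.05], [-2.69, 2.69]. Speed limits (rad/s): [2.57, 2.57, 3.14, 3.14, 3.14, 3.14, 3.14].

## Interface

Orientations are given as a rotation vector (axis times angle).
In Python, from bench import ctrl gives the robot as it stands.
- The arm moves only by the tool step_arm, never from a script. Its argument "targets" is a list of rows, each a list of 7 numbers: the shift along the world's x, y, z in cm, then the turn, a rotation vector about the world's x, y, z in degrees, then the opening, from 0 (shut) to 1 (fully open). A call has exactly 5 rows; each row shifts and turns the commanded pose from where the row before left it; what a row does not reach is not made up. A row lasts 1/12 s, in which the tool goes at most 41.7 mm and 7.16 degrees, less where a joint would pass 70% of its speed; a pose out of reach is approached as far as the arm can. A call with a gripper value outside its range is refused whole. The fingers move at their own pace and stop on an object; "force" is the grip in N (left out, the last holds). Time passes only in rows, so rows that do not move let the fingers close, or fill a call up. It gives the time, the measured TCP pose, the force, the opening and the grip force at its end, in the units of the state.
- ctrl.get_state(): the state, without advancing time (a new reading comes with each control period).
- ctrl.get_image(name): name is "side" or "top"; returns (picture, depth): 384x512x3 uint8, red, green, blue; 384x512 float32, m along the optical axis (not along the pixel's ray), 0 where there is no reading.
- ctrl.camera_params(name): a dict with "intrinsics" (3x3 intrinsics, pixels), "distortion" ([k1, k2, p1, p2, k3] as OpenCV has them; the pictures are not rectified), "rvec" (rotation vector, rad) and "tvec" (3), from world to camera coordinates, as OpenCV has them. Camera axes: x right, y down, z forward; pixel columns grow to the right and rows downward; lengths in m; the calibration is good to about 2 mm. A picture is of the moment at which its call begins. camera_params takes no time and is no camera call.
- ctrl.close_job(): hands the job in; it is judged then, once.
The state is a dict: "time": time; "joint_positions": joint angles; "qd": joint speeds; "joint_torque": joint torques, N m; "position": TCP position; "tool_rot": TCP orientation; "ft_force": force on the tool from outside, world axes, zero at the start; "torque": the same for the moment, N m; "grip_width": opening from 0.0 (shut) to 1.0 (fully open); "grip_force": force on a finger pad.
Only numpy, scipy, OpenCV 4.12 (cv2) and the standard library are available. Lean on these libraries where they do the work, as an engineer would, in place of code of your own. Each camera call takes 0.05 s, during which the arm holds its last target. There are 200 camera calls.

## Task

Set up the fruit stand on the counter: take the salt shaker off the stand's base and stand it upright on the cork coaster, then lower the deep basket over the four posts until it sits flat on the base. Only then lower every apple gently into the basket, put the shallow tier over the same posts so that it sits level on their shoulders above the apples, and last lower every lime gently into the tier. Let go of everything, do not drop or press the fruit, and leave the pepper shaker and the glass jar where they are.

Things in the scene. Friction and masses are not known exactly. Their poses are not given: they have to be found in the camera images.
- stand: Fixed stand: dark wood base 166 (x) x 182 (y) mm, top 18 mm above the counter; four steel posts at x +-66, y +-74 mm, 16 mm thick up to flat shoulders at 123 mm (edge chamfered 1.2 mm), then 7 mm pins with tapered tips up to 152 mm. The basket's underside rests on the base, the tier's on the shoulders; a half turn is the same. Origin: centre of the underside, z up.
- basket: Deep loose wooden tray, 0.3 kg. Floor 160 (x) x 176 (y) x 8 mm, 21.5 mm corner holes at x +-66, y +-74 mm. Walls 68 mm high; divider along x at y = 0 makes two bays 104 (x) x 74 mm, centred at y +-43 mm. Handle: upright tab at the centre, 64 mm along x, 12 mm thick along y, top 98 mm above the underside; pinch it along y. Origin: centre of the underside, z up.
- tier: Shallow loose wooden tray, 0.22 kg. Floor plate and bays as the basket's, but corner holes of 12 mm (x +-66, y +-74 mm), walls and divider only 32 mm high; the same handle tab, 64 x 12 mm, its top 72 mm above the underside. Origin: centre of the underside, z up.
- apple_1: Apple, loose, 90 g, nearly a ball of 52 mm diameter, 45.5 mm tall, with a thin stem, standing on a flat foot. Origin: centre of the ball, 22 mm above its foot; z along the stem. One or both apples are present.
- apple_2: Apple, loose, 90 g, nearly a ball of 52 mm diameter, 45.5 mm tall, with a thin stem, standing on a flat foot. Origin: centre of the ball, 22 mm above its foot; z along the stem. One or both apples are present.
- lime_1: Lime, loose, 60 g, nearly a ball of 40 mm diameter, 35 mm tall, without a stem, standing on a flat foot. Origin: centre of the ball, 16.5 mm above its foot. One or both limes are present.
- lime_2: Lime, loose, 60 g, nearly a ball of 40 mm diameter, 35 mm tall, without a stem, standing on a flat foot. Origin: centre of the ball, 16.5 mm above its foot. One or both limes are present.
- salt: Salt shaker, glass with a steel cap, 42 x 40 x 94 mm, 0.14 kg, at the start standing on the stand's base between the posts. Origin: centre of its underside; z up.
- coaster: Fixed round cork coaster, 80 mm diameter, 6 mm thick. Origin: centre of its underside on the counter.
- pepper: Bystander: pepper shaker (dark filling), 42 x 40 x 94 mm, left of the work. Origin: centre of its underside.
- jar: Bystander: glass jar with a grey lid, 58 mm diameter, 90 mm tall. Origin: centre of its underside.

How it is judged:
By the outcome, as a careful person would: the job done as asked, in the order asked, and still so for the second after the job is handed in, with the robot touching nothing.
Of apple_1, apple_2, lime_1, lime_2 only 3 to 4 are there at a start; the rules pass over those that are not, and their reading is None.
At some moment in a run one of basket, tier may be knocked a few centimetres aside while the robot is not near it.
It also fails if it takes over 210 s, if anything falls off the work surface, if the arm or the gripper's body presses on something with over 40 N, if the wrist force passes 120 N, or if a joint passes its speed limit or range.

## Working session

There is one attempt and no reset: what is moved stays moved. The work goes in short steps, Python scripts to look and compute and a tool call to move; the robot and the scene stay as the last step left them, time stands still between calls to the robot, and variables do not carry over. Pictures are saved under pics/ and viewed, at most 14 in all, crops included, and the job is handed in when it is done.

Besides the shell and the picture viewer there is one more tool, called after "Call:" as name(argument=value, ...), one argument or row to a line, values as JSON. step_arm: Moves the arm, as the interface text tells. Its arguments: {"type":"object","properties":{"targets":{"type":"array"},"force":{"type":"number"}},"required":["targets"]}

```bash
ls; mkdir -p pics; python3 - <<'E'
from bench import ctrl
import cv2,numpy as np
for n in("top","side"):
    im,d=ctrl.get_image(n); cv2.imwrite(f"pics/{n}0.png",im[...,::-1]); np.save(f"pics/{n}0.npy",d)
    p=ctrl.camera_params(n); R=cv2.Rodrigues(np.array(p["rvec"]))[0]; print(n,-R.T@np.array(p["tvec"]).ravel(),R.round(3).tolist(),p["intrinsics"],p["distortion"])
print(ctrl.get_state(),ctrl.tcp_to_grasp)
E
```

```text
pics
top [ 0.31449554 -0.03410049  1.43615276] [[0.028, -1.0, -0.011], [-0.989, -0.026, -0.147], [0.147, 0.015, -0.989]] [[418.68697473   0.         251.73610223]
 [  0.         418.68697473 191.31820859]
 [  0.           0.           1.        ]] [0.02070385 0.         0.         0.         0.        ]
side [ 0.41078843 -1.06032623  0.70999931] [[0.994, -0.11, 0.002], [-0.057, -0.532, -0.845], [0.094, 0.839, -0.535]] [[347.12745589   0.         254.1035235 ]
 [  0.         347.12745589 184.47780001]
 [  0.           0.           1.        ]] [-0.05460053  0.          0.          0.          0.        ]
{'time': 0.1, 'joint_positions': array([ 1.19606455,  0.32176846, -0.0700891 ,  1.4515616 ,  0.0226715 ,
        1.37078242, -0.05689363]), 'qd': array([ 9.32887522e-04, -9.40129409e-04, -1.05780961e-03, -3.89886054e-03,
        5.19537448e-05,  1.55628185e-03,  8.11855020e-04]), 'joint_torque': array([-9.83542341e-04, -4.92571306e+01, -4.06330414e-01, -3.13398385e+01,
       -6.42620330e-02,  3.94752645e-02,  5.41408463e-05]), 'position': array([ 0.24616698, -0.60104994,  0.2215539 ]), 'tool_rot': array([-3.08075957e+00, -6.06695271e-01,  7.71812359e-04]), 'ft_force': array([-0.87809652,  0.36395934, -1.10680665]), 'torque': array([-0.03968147, -0.01910473, -0.05810346]), 'grip_force': 0.0, 'grip_width': 1.0002157635378608} -0.0187
```

View pics/top0.png

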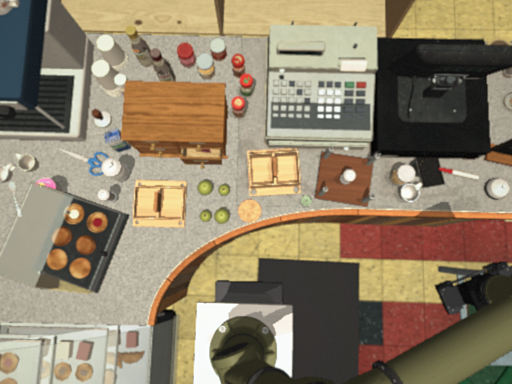

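View pics/side0.png

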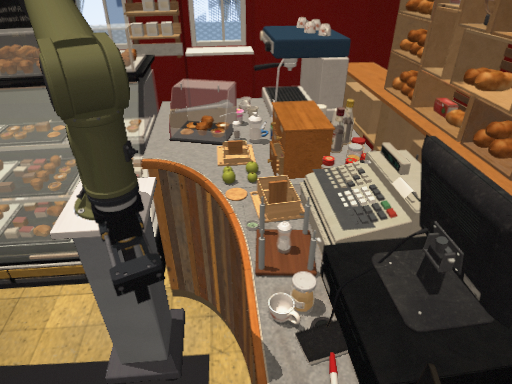

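The top view shows the stand with the salt at about (346,177). The deep basket is at (273,171), the shallow tier at (160,203), the coaster at (249,209), and four green fruit around (205–222, 187–215). Next I'll zoom in and measure.

```bash
cat > h.py <<'E'
import cv2,numpy as np
from bench import ctrl
P={n:ctrl.camera_params(n) for n in("top","side")}
def ray(n,uv):
    p=P[n];R=cv2.Rodrigues(np.array(p["rvec"]))[0];c=-R.T@np.array(p["tvec"]).ravel()
    x=cv2.undistortPoints(np.float64(uv).reshape(-1,1,2),np.array(p["intrinsics"]),np.array(p["distortion"]))[:,0]
    return c,np.c_[x,np.ones(len(x))]@R
def plane(n,uv,z):
    c,r=ray(n,uv);return c+r*((z-c[2])/r[:,2])[:,None]
def cloud(n,d):
    v,u=np.mgrid[:d.shape[0],:d.shape[1]];c,r=ray(n,np.c_[u.ravel(),v.ravel()])
    q=c+r*d.reshape(-1,1);q[d.ravel()==0]=np.nan
    return q.reshape(*d.shape,3)
def proj(n,X):
    p=P[n];return cv2.projectPoints(np.float64(X).reshape(-1,1,3),np.array(p["rvec"]),np.array(p["tvec"]),np.array(p["intrinsics"]),np.array(p["distortion"]))[0][:,0]
E
python3 - <<'E'
from h import *
im=cv2.imread("pics/top0.png");C=cloud("top",np.load("pics/top0.npy"))
cv2.imwrite("pics/crop0.png",cv2.resize(im[140:240,125:385],None,fx=3,fy=3,interpolation=cv2.INTER_CUBIC))
hsv=cv2.cvtColor(im,cv2.COLOR_BGR2HSV)
m=cv2.inRange(hsv,(28,90,40),(50,255,255));m[:150]=0;m[230:]=0
n,l,s,c=cv2.connectedComponentsWithStats(m)
for i in range(1,n):
    if s[i,4]>30:
        z=np.nanmax(C[l==i][:,2]);print("fruit",s[i],c[i].round(1),z.round(3),plane("top",[c[i]],z-.02).round(3), hsv[l==i].mean(0).round(0))
def rect(name,u0,v0,u1,v1,zl,zh):
    q=C[v0:v1,u0:u1];k=(q[...,2]>zl)&(q[...,2]<zh)
    pts=q[k][:,:2];r=cv2.minAreaRect(np.float32(pts*1000));print(name,len(pts),r,pts.mean(0).round(3),np.nanpercentile(q[...,2],[5,50,95,99.5]).round(3))
rect("deep",243,142,305,200,.055,.08)
rect("deephandle",243,142,305,200,.085,.11)
rect("shal",128,172,192,235,.02,.045)
rect("shalhandle",128,172,192,235,.055,.085)
rect("base",310,145,382,210,.011,.026)
rect("salt",330,165,362,190,.09,.13)
rect("coaster",236,196,264,222,.003,.011)
rect("pepper",94,185,112,205,.06,.12)
E
```

```text
fruit [198 181  14  14 155] [204.7 187.3] 0.059 [[0.531 0.147 0.039]] [ 31. 129. 162.]
fruit [219 185  10  10  80] [223.7 189.6] 0.04 [[0.528 0.084 0.02 ]] [ 31. 129. 159.]
fruit [215 209  14  14 156] [221.4 215.6] 0.056 [[0.437 0.087 0.036]] [ 31. 129. 163.]
fruit [200 211  11  10  82] [205.2 215.6] 0.042 [[0.437 0.143 0.022]] [ 31. 128. 157.]
deep 394 ((615.7112426757812, -93.93186950683594), (146.54266357421875, 190.52349853515625), 4.776348114013672) [ 0.623 -0.098] [-0.003  0.008  0.075  0.1  ]
deephandle 78 ((621.9898681640625, -81.61177062988281), (113.88677215576172, 12.135841369628906), 5.697273254394531) [ 0.597 -0.084] [-0.003  0.008  0.075  0.1  ]
shal 322 ((499.9508972167969, 316.7234802246094), (157.5499725341797, 195.25595092773438), 0.13860557973384857) [0.48  0.306] [-0.003  0.007  0.034  0.073]
shalhandle 93 ((475.6957702636719, 302.97222900390625), (13.058653831481934, 62.32021713256836), 89.18827819824219) [0.475 0.302] [-0.003  0.007  0.034  0.073]
base 2217 ((589.231689453125, -332.4347839355469), (212.3842010498047, 242.1619873046875), 0.6862043738365173) [ 0.578 -0.325] [-0.003  0.017  0.102  0.138]
salt 120 ((573.3109741210938, -325.76800537109375), (36.290035247802734, 36.26702880859375), 45.50389862060547) [ 0.572 -0.324] [0.014 0.019 0.109 0.114]
coaster 414 ((467.08062744140625, -6.081386566162109), (86.98432159423828, 92.7191162109375), 1.95303475856781) [ 0.462 -0.004] [-0.003  0.004  0.011  0.013]
pepper 131 ((489.4403076171875, 477.2063293457031), (37.008544921875, 52.77762985229492), 23.394882202148438) [0.491 0.467] [-0.003  0.007  0.096  0.161]
```

View pics/crop0.png

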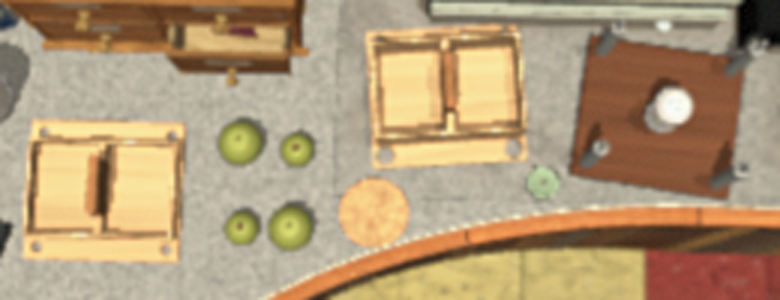

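The crop shows four posts on the brown base, with the salt near (668,108). The larger, stemmed apples are at crop (240,142) and (290,227), the limes at (297,148) and (241,227), and the coaster at (374,212). Next I'll measure poses precisely.

```bash
cat >> h.py <<'E'
def comps(m,amin=5):
    n,l,s,c=cv2.connectedComponentsWithStats(m.astype(np.uint8));return [(l==i,s[i],c[i]) for i in range(1,n) if s[i,4]>=amin]
def mrect(n,mask,z):
    "min area rect of a mask's outline laid on plane z; mm and deg of the long side from world x"
    k=max(cv2.findContours(mask.astype(np.uint8),0,cv2.CHAIN_APPROX_NONE)[0],key=cv2.contourArea)[:,0]
    r=cv2.minAreaRect(np.float32(plane(n,k,z)[:,:2]*1000));b=cv2.boxPoints(r);e=b[1]-b[0];f=b[2]-b[1]
    if np.hypot(*f)>np.hypot(*e):e,f=f,e
    return np.round(r[0],1),round(np.hypot(*e),1),round(np.hypot(*f),1),round((np.degrees(np.arctan2(e[1],e[0]))+90)%180-90,2)
E
python3 - <<'E'
from h import *
im=cv2.imread("pics/top0.png");d=np.load("pics/top0.npy");C=cloud("top",d);hsv=cv2.cvtColor(im,cv2.COLOR_BGR2HSV)
print("hsv base",hsv[185,340],hsv[165,330],"handleS",hsv[203,157],"H D",hsv[170,274],"wood",hsv[165,262],hsv[215,145],"ctr",hsv[235,200],"ring",hsv[200,306],C[196:205,302:311,2].max())
def box(m,u0,v0,u1,v1):
    o=np.zeros_like(m);o[v0:v1,u0:u1]=m[v0:v1,u0:u1];return o
dark=cv2.inRange(hsv,(0,70,20),(20,255,140))
b=box(dark,308,142,382,212);b=cv2.morphologyEx(b,cv2.MORPH_CLOSE,np.ones((7,7)));print("base",mrect("top",b,.018))
for nm,bx,z in(("deep",(243,142,305,200),.098),("shal",(128,172,192,235),.072)):
    h=box((C[...,2]>z-.012)&(C[...,2]<z+.01),*bx).astype(np.uint8)
    for m,s,c in comps(h,15):print(nm,"handle depth",s,c.round(1),mrect("top",m,z))
    w=box(((hsv[...,1]>70)&(hsv[...,2]>100)).astype(np.uint8),*bx)
    w=max(comps(w),key=lambda a:a[1][4])[0];print(nm,"outline",mrect("top",w,.008))
p=box((C[...,2]>.115)&(C[...,2]<.17),308,142,390,212)
for m,s,c in comps(p,2):print("pin",s,c.round(1),C[m].mean(0).round(3),C[m][:,2].max().round(3))
sp=np.load("pics/side0.npy");S=cloud("side",sp)
p=box((S[...,2]>.128)&(S[...,2]<.17),240,190,335,260)
for m,s,c in comps(p,2):print("side pin",s,c.round(1),S[m].mean(0).round(3),S[m][:,2].max().round(3))
# gripper shape
k=(S[...,2]>.15)&(S[...,0]<.45)&(S[...,1]<-.4);
q=S[k];a=np.arctan2(-.925,.379);t=(q[:,:2]-[.246,-.601])@np.array([np.cos(a),np.sin(a)])
for z in np.arange(.15,.45,.02):
    j=(q[:,2]>z)&(q[:,2]<z+.02)
    if j.sum()>5:print(z.round(2),np.percentile(t[j],[2,98]).round(3))
E
```

```text
hsv base [ 11 152 139] [ 11 150 139] handleS [ 14 151 123] H D [ 14 149 194] wood [ 22 100 249] [ 17 116 239] ctr [ 22  32 186] ring [ 39  59 160] 0.01575728370117413
base (array([ 577.9, -326.9]), np.float32(180.7), np.float32(165.4), np.float32(82.34))
deep handle depth [272 157   5  20  77] [274.  166.6] (array([596.4, -83.9]), np.float32(63.7), np.float32(12.1), np.float32(6.2))
deep outline (array([598.9, -85.7]), np.float32(181.1), np.float32(166.1), np.float32(-85.2))
shal handle depth [153 192   6  19  83] [155.5 201. ] (array([476.3, 302.2]), np.float32(60.0), np.float32(14.1), np.float32(-0.48))
shal outline (array([477.4, 304.6]), np.float32(181.5), np.float32(163.0), np.float32(89.93))
pin [328 146   5   6  21] [330.3 148.9] [ 0.651 -0.261  0.13 ] 0.154
pin [374 154   7   6  26] [376.5 156. ] [ 0.631 -0.407  0.131] 0.155
pin [349 171   2   2   2] [349.5 171.5] [ 0.582 -0.325  0.116] 0.116
pin [322 187   6   5  22] [324.7 189. ] [ 0.521 -0.244  0.129] 0.151
pin [369 195   6   5  23] [371.3 196.7] [ 0.501 -0.389  0.13 ] 0.152
side pin [323 190  12  16  82] [329.9 196.3] [ 0.729 -0.238  0.129] 0.131
side pin [262 196   2   8  15] [262.5 199.3] [ 0.525 -0.25   0.142] 0.152
side pin [307 197   3   8  17] [308.3 200.5] [ 0.655 -0.269  0.14 ] 0.153
side pin [331 207   4   2   5] [332.8 207.2] [ 0.721 -0.294  0.129] 0.132
side pin [332 209   2   2   2] [332.5 209.5] [ 0.718 -0.303  0.129] 0.129
side pin [261 229   3   9  25] [262.  233.3] [ 0.505 -0.397  0.14 ] 0.152
side pin [312 230   4   9  22] [313.6 234.1] [ 0.633 -0.415  0.141] 0.153
0.21 [0.05  0.054]
0.23 [-0.049  0.055]
0.25 [-0.049  0.057]
0.29 [-0.049  0.088]
0.31 [-0.074  0.096]
0.33 [-0.001  0.095]
0.35 [-0.003  0.018]
0.37 [0.013 0.019]
0.39 [-0.004  0.039]
0.41 [0.008 0.039]
0.43 [0.007 0.039]
0.45 [0.01  0.037]
```

```bash
python3 - <<'E'
import cv2
im=cv2.imread("pics/side0.png");cv2.imwrite("pics/scrop.png",cv2.resize(im[170:290,215:335],None,fx=5,fy=5,interpolation=cv2.INTER_CUBIC))
E
```

```text
(no output)
```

View pics/scrop.png

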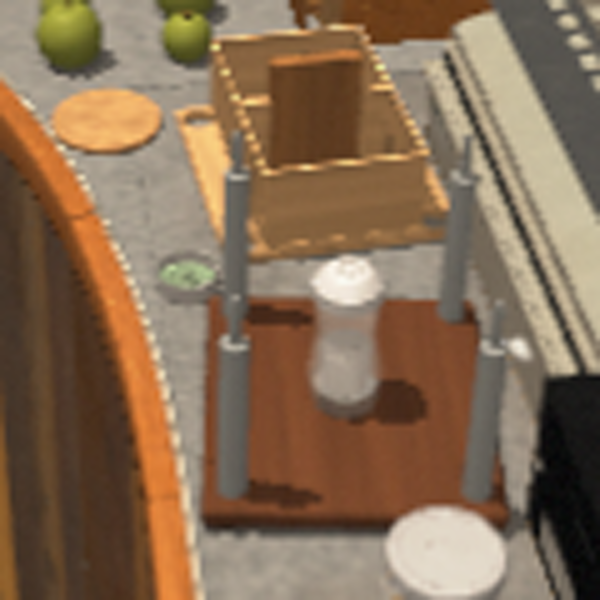

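The side crop shows the salt shaker with a wide white cap at about (347,280) and a waist below it, plus the four pins, the basket beyond and the coaster. I'll move over the salt first.

Call:
step_arm(
  targets=[
    [3.2, 2.7, 0, 0, 0, -3, 1],
    [3.3, 2.8, 0, 0, 0, -3, 1],
    [3.3, 2.8, 0, 0, 0, -3, 1],
    [3.3, 2.8, 0, 0, 0, -3, 1],
    [3.3, 2.8, 0, 0, 0, -3, 1],
  ],
)

```text
time: 0.52
position: [0.4063, -0.4652, 0.2222]
tool_rot: [-3.135, -0.195, 0.001]
ft_force: [1.4, -0.0, -0.1]
grip_width: 1.0
grip_force: 0.0
```

Call:
step_arm(
  targets=[
    [3.3, 2.8, 0, 0, 0, -3, 1],
    [3.3, 2.8, 0, 0, 0, -3, 1],
    [3.3, 2.8, 0, 0, 0, -3, 1],
    [3.2, 2.7, 0, 0, 0, -3, 1],
    [3.2, 2.7, 0, 0, 0, -3, 1],
  ],
)

```text
time: 0.93
position: [0.5653, -0.3306, 0.2222]
tool_rot: [-3.134, 0.216, 0.001]
ft_force: [0.8, -0.7, -0.3]
grip_width: 0.999
grip_force: 0.0
```

Call:
step_arm(
  targets=[
    [0, 0, 0, 0, 0, 0, 1],
    [0, 0, 0, 0, 0, 0, 1],
    [0, 0, 0, 0, 0, 0, 1],
    [0, 0, 0, 0, 0, 0, 1],
    [0, 0, 0, 0, 0, 0, 1],
  ],
)

```text
time: 1.35
position: [0.5628, -0.3342, 0.2225]
tool_rot: [3.133, -0.216, -0.001]
ft_force: [-0.7, 0.7, 0.4]
grip_width: 1.0
grip_force: 0.0
```

Call:
step_arm(
  targets=[
    [1.0, 0.9, -2.0, 0, 0, 0, 1],
    [0, 0, -3.5, 0, 0, 0, 1],
    [0, 0, -3.5, 0, 0, 0, 1],
    [0, 0, -3.0, 0, 0, 0, 1],
    [0, 0, -2.2, 0, 0, 0, 1],
  ],
)

```text
time: 1.77
position: [0.5717, -0.3241, 0.0775]
tool_rot: [-3.133, 0.215, 0.005]
ft_force: [-0.1, -1.0, -0.4]
grip_width: 1.003
grip_force: 0.0
```

Call:
step_arm(
  targets=[
    [0, 0, 0, 0, 0, 0, 0.3],
    [0, 0, 0, 0, 0, 0, 0.3],
    [0, 0, 0, 0, 0, 0, 0.3],
    [0, 0, 0, 0, 0, 0, 0.3],
    [0, 0, 0, 0, 0, 0, 0.3],
  ],
  force=15,
)

```text
time: 2.18
position: [0.5756, -0.3241, 0.083]
tool_rot: [3.133, -0.212, 0.005]
ft_force: [-0.2, -0.1, 0.6]
grip_width: 0.704
grip_force: 0.0
```

Call:
step_arm(
  targets=[
    [0, 0, 0, 0, 0, 0, 0.3],
    [0, 0, 0, 0, 0, 0, 0.3],
    [0, 0, 0, 0, 0, 0, 0.3],
    [0, 0, 0, 0, 0, 0, 0.3],
    [0, 0, 0, 0, 0, 0, 0.3],
  ],
)

```text
time: 2.6
position: [0.5745, -0.3236, 0.081]
tool_rot: [3.134, -0.212, 0.001]
ft_force: [-0.9, -0.7, 2.2]
grip_width: 0.434
grip_force: 14.9
```

Call:
step_arm(
  targets=[
    [0, 0, 2, 0, 0, 0, 0.3],
    [0, 0, 3.5, 0, 0, 0, 0.3],
    [0, 0, 3.5, 0, 0, 0, 0.3],
    [0, 0, 3.5, 0, 0, 0, 0.3],
    [0, 0, 3.5, 0, 0, 0, 0.3],
  ],
)

```text
time: 3.02
position: [0.5739, -0.3227, 0.2415]
tool_rot: [-3.134, 0.211, 0.002]
ft_force: [1.2, -0.2, -2.5]
grip_width: 0.439
grip_force: 14.9
```

Call:
step_arm(
  targets=[
    [-1, 2.5, 0, 0, 0, 0, 0.3],
    [-1.2, 3.6, 0, 0, 0, 0, 0.3],
    [-1.2, 3.6, 0, 0, 0, 0, 0.3],
    [-1.2, 3.6, 0, 0, 0, 0, 0.3],
    [-1.2, 3.6, 0, 0, 0, 0, 0.3],
  ],
)

```text
time: 3.43
position: [0.5152, -0.1523, 0.24]
tool_rot: [-3.134, 0.212, 0.002]
ft_force: [0.2, 0.5, -1.8]
grip_width: 0.444
grip_force: 14.9
```

Call:
step_arm(
  targets=[
    [-1.2, 3.6, 0, 0, 0, 0, 0.3],
    [-1.2, 3.6, 0, 0, 0, 0, 0.3],
    [-1.2, 3.6, 0, 0, 0, 0, 0.3],
    [-1.0, 2.6, 0, 0, 0, 0, 0.3],
    [-0.5, 1.5, 0, 0, 0, 0, 0.3],
  ],
)

```text
time: 3.85
position: [0.4635, -0.0009, 0.2404]
tool_rot: [-3.135, 0.204, 0.002]
ft_force: [0.3, 0.4, -1.1]
grip_width: 0.439
grip_force: 14.9
```

```bash
python3 - <<'E'
from h import *
s=ctrl.get_state();print(s["position"],s["tool_rot"],s["ft_force"],s["grip_width"])
im=cv2.imread("pics/top0.png");hsv=cv2.cvtColor(im,cv2.COLOR_BGR2HSV);print(hsv[209,249],hsv[215,245])
m=cv2.inRange(hsv,(8,80,180),(22,200,255));m[:196]=0;m[:,:237]=0;m[222:]=0;m[:,262:]=0
c=max(comps(m,50),key=lambda a:a[1][4]);print(c[1],c[2],plane("top",[c[2]],.006))
j,d=ctrl.get_image("side");cv2.imwrite("pics/s1.png",cv2.resize(j[60:260,150:350,::-1],None,fx=3,fy=3))
E
```

```text
[ 0.46353756 -0.00088097  0.24038924] [-3.13458473e+00  2.03573013e-01  1.61309923e-03] [ 0.33827539  0.42382023 -1.12498056] 0.4390375160242401
[ 18 116 248] [ 19 115 249]
[238 199  24  23 437] [249.20823799 210.33867277] [[ 0.46030033 -0.00538691  0.006     ]]
```

View pics/s1.png

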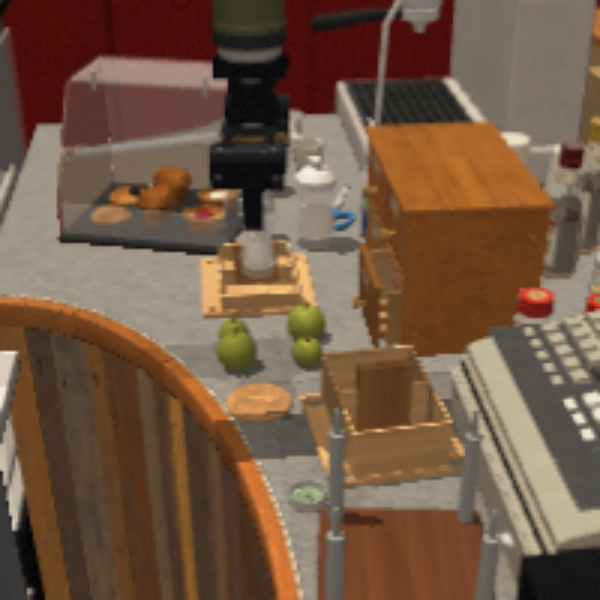

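The salt hangs upright in the gripper at (257,255), above the coaster line. I'll lower it.

Call:
step_arm(
  targets=[
    [-0.3, -0.4, -3.5, 0, 0, 0, 0.3],
    [0, 0, -3.5, 0, 0, 0, 0.3],
    [0, 0, -3.5, 0, 0, 0, 0.3],
    [0, 0, -3.0, 0, 0, 0, 0.3],
    [0, 0, -2.0, 0, 0, 0, 0.3],
  ],
)

```text
time: 4.32
position: [0.4599, -0.0093, 0.0823]
tool_rot: [3.134, -0.211, -0.007]
ft_force: [-0.8, 0.2, -1.3]
grip_width: 0.438
grip_force: 14.9
```

Call:
step_arm(
  targets=[
    [0, 0, -1.2, 0, 0, 0, 0.3],
    [0, 0, -0.2, 0, 0, 0, 0.3],
    [0, 0, -0.1, 0, 0, 0, 0.3],
    [0, 0, -0.1, 0, 0, 0, 0.3],
    [0, 0, 0, 0, 0, 0, 0.3],
  ],
)

```text
time: 4.73
position: [0.463, -0.0092, 0.0704]
tool_rot: [3.134, -0.212, 0.002]
ft_force: [0.5, -0.0, -1.4]
grip_width: 0.439
grip_force: 14.9
```

Call:
step_arm(
  targets=[
    [-0.2, 0.3, -0.1, 0, 0, 0, 0.3],
    [0, 0, -0.1, 0, 0, 0, 0.3],
    [0, 0, 0, 0, 0, 0, 0.3],
    [0, 0, 0, 0, 0, 0, 0.3],
    [0, 0, 0, 0, 0, 0, 0.3],
  ],
)

```text
time: 5.15
position: [0.4613, -0.006, 0.0687]
tool_rot: [-3.134, 0.211, -0.003]
ft_force: [-0.1, 0.9, 6.7]
grip_width: 0.438
grip_force: 14.9
```

Call:
step_arm(
  targets=[
    [0, 0, -0.1, 0, 0, 0, 0.3],
    [0, 0, 0, 0, 0, 0, 0.3],
    [0, 0, 0, 0, 0, 0, 0.3],
    [0, 0, 0, 0, 0, 0, 0.3],
    [0, 0, 0, 0, 0, 0, 0.3],
  ],
)

```text
time: 5.57
position: [0.4621, -0.0063, 0.0685]
tool_rot: [3.134, -0.212, 0.006]
ft_force: [-1.4, -0.1, 10.7]
grip_width: 0.438
grip_force: 15.0
```

Call:
step_arm(
  targets=[
    [0, 0, 0.1, 0, 0, 0, 0.4],
    [0, 0, 0, 0, 0, 0, 0.6],
    [0, 0, 0, 0, 0, 0, 0.9],
    [0, 0, 0, 0, 0, 0, 1],
    [0, 0, 0, 0, 0, 0, 1],
  ],
)

```text
time: 5.98
position: [0.4599, -0.0062, 0.0671]
tool_rot: [3.134, -0.212, -0.002]
ft_force: [-0.3, 0.3, -0.1]
grip_width: 0.659
grip_force: 0.0
```

Call:
step_arm(
  targets=[
    [0, 0, 0, 0, 0, 0, 1],
    [0, 0, 2, 0, 0, 0, 1],
    [0, 0, 3.5, 0, 0, 0, 1],
    [0, 0, 4, 0, 0, 0, 1],
    [0, 0, 4, 0, 0, 0, 1],
  ],
)

```text
time: 6.4
position: [0.4594, -0.0061, 0.2035]
tool_rot: [-3.134, 0.211, 0.003]
ft_force: [1.5, -1.0, -0.2]
grip_width: 0.975
grip_force: 0.0
```

Call:
step_arm(
  targets=[
    [2, -1.5, 0, 0, 0, 3, 1],
    [3, -2, 0, 0, 0, 3, 1],
    [3, -2, 0, 0, 0, 3, 1],
    [3, -1.7, 0, 0, 0, 3, 1],
    [2.5, -0.6, 0, 0, 0, 1, 1],
  ],
)

```text
time: 6.82
position: [0.5967, -0.0884, 0.2019]
tool_rot: [3.137, 0.141, -0.001]
ft_force: [-0.9, 0.2, -0.2]
grip_width: 1.0
grip_force: 0.0
```

```bash
python3 - <<'E'
from h import *
j,d=ctrl.get_image("side");S=cloud("side",d);s=ctrl.get_state();print(s["position"],s["tool_rot"])
cv2.imwrite("pics/s2.png",j[...,::-1])
k=(S[...,2]>.088)&(S[...,2]<.104)&(abs(S[...,0]-.6)<.05)&(abs(S[...,1]+.085)<.04)
print("handle side",k.sum(),[q.round(3) for q in (S[k].mean(0),S[k].min(0),S[k].max(0))])
k=(S[...,2]>.08)&(S[...,2]<.11)&(abs(S[...,0]-.462)<.05)&(abs(S[...,1]+.006)<.04)
print("salt",k.sum(),S[k].mean(0).round(3),S[k][:,2].max().round(3))
E
```

```text
[ 0.60032959 -0.0881209   0.20093811] [3.1382857  0.14074542 0.00385015]
handle side 79 [array([ 0.599, -0.091,  0.095]), array([ 0.569, -0.099,  0.088]), array([ 0.631, -0.08 ,  0.101])]
salt 79 [ 0.463 -0.021  0.093] 0.101
```

Call:
step_arm(
  targets=[
    [-0.2, 0.2, -3.0, 0, 0, 0, 1],
    [0, 0, -3.5, 0, 0, 0, 1],
    [0, 0, -3.5, 0, 0, 0, 1],
    [0, 0, -3.0, 0, 0, 0, 1],
    [0, 0, -1.2, 0, 0, 0, 1],
  ],
)

```text
time: 7.28
position: [0.5896, -0.0817, 0.0555]
tool_rot: [-3.136, -0.145, 0.012]
ft_force: [-1.2, -0.4, -0.3]
grip_width: 1.001
grip_force: 0.0
```

Call:
step_arm(
  targets=[
    [0, 0, 0, 0, 0, 0, 0],
    [0, 0, 0, 0, 0, 0, 0],
    [0, 0, 0, 0, 0, 0, 0],
    [0, 0, 0, 0, 0, 0, 0],
    [0, 0, 0, 0, 0, 0, 0],
  ],
  force=35,
)

```text
time: 7.7
position: [0.5948, -0.0824, 0.0627]
tool_rot: [3.137, 0.144, 0.005]
ft_force: [-0.4, 0.4, 0.8]
grip_width: 0.707
grip_force: 0.0
```

Call:
step_arm(
  targets=[
    [0, 0, 0, 0, 0, 0, 0],
    [0, 0, 0, 0, 0, 0, 0],
    [0, 0, 0, 0, 0, 0, 0],
    [0, 0, 0, 0, 0, 0, 0],
    [0, 0, 0, 0, 0, 0, 0],
  ],
)

```text
time: 8.12
position: [0.5933, -0.0822, 0.0606]
tool_rot: [3.138, 0.145, -0.0]
ft_force: [0.4, 0.3, -0.3]
grip_width: 0.322
grip_force: 0.0
```

Call:
step_arm(
  targets=[
    [0, 0, 0, 0, 0, 0, 0],
    [0, 0, 0, 0, 0, 0, 0],
    [0, 0, 0, 0, 0, 0, 0],
    [0, 0, 0, 0, 0, 0, 0],
    [0, 0, 0, 0, 0, 0, 0],
  ],
)

```text
time: 8.53
position: [0.5933, -0.0826, 0.0606]
tool_rot: [3.138, 0.144, -0.0]
ft_force: [0.5, -1.8, 0.1]
grip_width: 0.139
grip_force: 35.0
```

Call:
step_arm(
  targets=[
    [0, 0, 1.5, 0, 0, 0, 0],
    [0, 0, 3.5, 0, 0, 0, 0],
    [0, 0, 4, 0, 0, 0, 0],
    [0, 0, 4, 0, 0, 0, 0],
    [0, 0, 4, 0, 0, 0, 0],
  ],
)

```text
time: 8.95
position: [0.5924, -0.0814, 0.2315]
tool_rot: [-3.137, -0.146, 0.003]
ft_force: [0.9, 0.3, -2.9]
grip_width: 0.138
grip_force: 35.0
```

Call:
step_arm(
  targets=[
    [0, -2, 1, 0, 0, -1, 0],
    [-0.2, -3.4, 0, 0, 0, -2, 0],
    [-0.2, -3.4, 0, 0, 0, -2, 0],
    [-0.2, -3.4, 0, 0, 0, -2, 0],
    [-0.2, -3.4, 0, 0, 0, -2, 0],
  ],
)

```text
time: 9.37
position: [0.5846, -0.2394, 0.2397]
tool_rot: [-3.139, 0.104, 0.002]
ft_force: [0.2, 0.4, -1.5]
grip_width: 0.135
grip_force: 35.0
```

Call:
step_arm(
  targets=[
    [-0.2, -3.4, 0, 0, 0, -2, 0],
    [-0.2, -3.4, 0, 0, 0, -2, 0],
    [-0.2, -2.0, 0, 0, 0, 0, 0],
    [0, 0, 0, 0, 0, 0, 0],
    [0, 0, 0, 0, 0, 0, 0],
  ],
)

```text
time: 9.78
position: [0.578, -0.3279, 0.2388]
tool_rot: [-3.133, 0.217, 0.004]
ft_force: [-0.3, 0.3, -2.5]
grip_width: 0.131
grip_force: 35.0
```

Call:
step_arm(
  targets=[
    [0, 0, 0, 0, 0, 0, 0],
    [0, 0, 0, 0, 0, 0, 0],
    [0, 0, 0, 0, 0, 0, 0],
    [0, 0, 0, 0, 0, 0, 0],
    [0, 0, 0, 0, 0, 0, 0],
  ],
)

```text
time: 10.2
position: [0.5796, -0.3253, 0.2408]
tool_rot: [3.135, -0.209, 0.0]
ft_force: [0.0, -0.5, -3.0]
grip_width: 0.136
grip_force: 35.0
```

```bash
python3 - <<'E'
from h import *
s=ctrl.get_state();print(s["position"],s["tool_rot"],s["grip_width"],s["ft_force"])
for n in("top","side"):
    j,d=ctrl.get_image(n);cv2.imwrite(f"pics/{n}3.png",j[...,::-1]);np.save(f"pics/{n}3.npy",d)
a=cv2.imread("pics/top3.png")[125:235,280:410];b=cv2.imread("pics/side3.png")[130:290,225:345]
a=cv2.resize(a,None,fx=3.5,fy=3.5);b=cv2.resize(b,None,fx=3.3,fy=3.3);h=max(len(a),len(b))
cv2.imwrite("pics/c3.png",np.hstack([cv2.copyMakeBorder(q,0,h-len(q),0,0,0) for q in(a,b)])[:600,:]);print(a.shape,b.shape)
E
```

```text
[ 0.57961716 -0.32533223  0.24077225] [ 3.13453771e+00 -2.09446241e-01  2.69904514e-04] 0.1356173241469908 [ 2.47685797e-03 -4.62631886e-01 -2.98557350e+00]
(385, 455, 3) (528, 396, 3)
```

```bash
python3 -c "
import cv2;a=cv2.imread('pics/c3.png');print(a.shape);cv2.imwrite('pics/c3.png',a[:600,:860] if a.shape[1]<=800 else cv2.resize(a,(800,a.shape[0]*800//a.shape[1])))"
```

```text
(528, 851, 3)
```

View pics/c3.png

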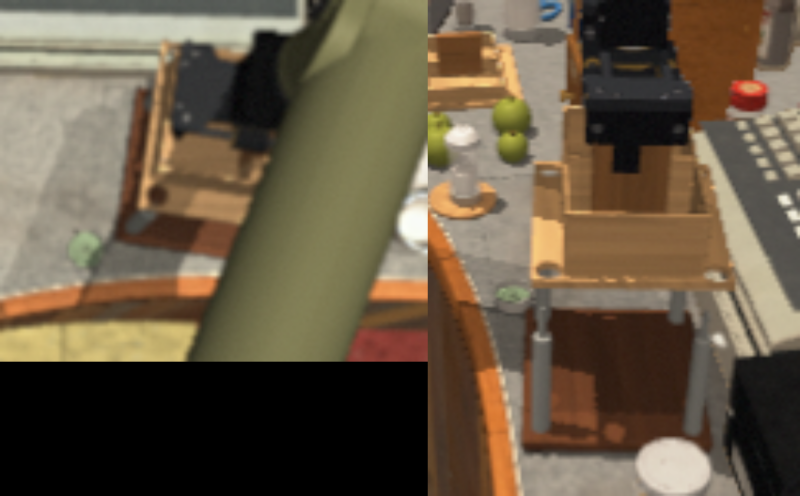

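The side crop shows the basket held level over the posts, with near corners of the plate at about crop (533,287) and (731,287). I'll compare basket and stand within the same camera.

```bash
cat >> h.py <<'E'
def rot(a):
    a=np.radians(a);return np.array([[np.cos(a),-np.sin(a)],[np.sin(a),np.cos(a)]])
def fit2(model,pts):
    "rigid 2D: pts = R(yaw) model + t"
    mc,pc=model.mean(0),pts.mean(0);A=(model-mc);B=(pts-pc)
    a=np.degrees(np.arctan2((A[:,0]*B[:,1]-A[:,1]*B[:,0]).sum(),(A*B).sum()));t=pc-rot(a)@mc
    return t.round(4),round(a,2),(np.linalg.norm(pts-(model@rot(a).T+t),axis=1)*1000).round(1)
E
python3 - <<'E'
from h import *
Q=np.array([[-66,74],[66,74],[-66,-74],[66,-74]])/1000.
for n,g in(("side",[(262,196),(308,197),(262,229),(313,230)]),("top",[(324.7,189),(330.3,148.9),(371.3,196.7),(376.5,156)])):
    im=cv2.imread(f"pics/{n}0.png").astype(int);d=cloud(n,np.load(f"pics/{n}0.npy"));out=[]
    for (u,v) in g:
        u,v=int(round(u)),int(round(v));w=d[v-12:v+13,u-9:u+10]
        vv,uu=np.where((w[...,2]>.142)&(w[...,2]<.16)); c=(uu.mean()+u-9,vv.mean()+v-12)
        out.append(plane(n,[c],np.nanmean(w[vv,uu,2]))[0,:2])
    print(n,"pins",fit2(Q,np.array(out)))
im=cv2.imread("pics/side3.png");hsv=cv2.cvtColor(im,cv2.COLOR_BGR2HSV)
m=cv2.inRange(hsv,(10,70,90),(28,255,255));m[:170]=0;m[235:]=0;m[:,:245]=0;m[:,335:]=0
c=max(comps(m,50),key=lambda a:a[1][4]);m=c[0];print(c[1])
for v in range(214,228):
    u=np.where(m[v])[0];print(v,u.min() if len(u) else 0,u.max() if len(u) else 0,len(u))
print([ (v,np.where(m[v])[0].min()) for v in range(178,214,3)])
print("expected px",proj("side",[[*(rot(-7.7)@np.array(p)+[.5796,-.3253]),.180] for p in[(-.08,-.088),(.08,-.088),(-.08,.088)]]).round(1))
E
```

```text
side pins (array([ 0.5797, -0.3325]), np.float64(-8.09), array([0.7, 0.4, 0.9, 1.2]))
top pins (array([ 0.5771, -0.3268]), np.float64(-7.85), array([0.4, 0.3, 0.5, 0.6]))
[ 258  170   67   54 2559]
214 258 323 66
215 258 323 66
216 258 323 66
217 258 323 61
218 258 324 56
219 258 324 61
220 258 324 65
221 258 324 67
222 258 324 67
223 289 324 36
224 0 0 0
225 0 0 0
226 0 0 0
227 0 0 0
[(178, np.int64(268)), (181, np.int64(268)), (184, np.int64(259)), (187, np.int64(259)), (190, np.int64(259)), (193, np.int64(259)), (196, np.int64(259)), (199, np.int64(259)), (202, np.int64(258)), (205, np.int64(258)), (208, np.int64(258)), (211, np.int64(258))]
expected px [[255.8 222.5]
 [321.6 223.6]
 [257.  183.9]]
```

```bash
python3 - <<'E'
from h import *
for n in("side0","side3"):
    hsv=cv2.cvtColor(cv2.imread(f"pics/{n}.png"),cv2.COLOR_BGR2HSV)
    m=cv2.inRange(hsv,(0,80,15),(16,255,170));m[:225]=0;m[285:]=0;m[:,:250]=0;m[:,325:]=0
    m=max(comps(m,50),key=lambda a:a[1][4])[0]
    print(n,[(u,np.where(m[:,u])[0].max()) for u in range(256,318,5)],[(v,np.where(m[v])[0].min(),np.where(m[v])[0].max()) for v in range(245,276,4)])
for y in(-.327,-.330,-.333):
    print(y,proj("side",[[*(rot(-7.8)@np.array(p)+[.5775,y]),z] for z in(0,.018) for p in[(-.083,-.091),(.083,-.091),(-.083,.091),(.083,.091)]]).round(1).tolist())
im=cv2.imread("pics/side0.png")
for (u,v) in[(262,196),(308,197),(262,229),(313,230)]:print(u,[ (vv,im[vv,u-3:u+5].mean(1).astype(int).tolist()) for vv in range(v-3,v+4)])
for y in(-.327,-.332):print(proj("side",[[*(rot(-7.8)@np.array(p)+[.5775,y]),.152] for p in[(-.066,.074),(.066,.074),(-.066,-.074),(.066,-.074)]]).round(1).tolist())
E
```

```text
side0 [(256, np.int64(274)), (261, np.int64(275)), (266, np.int64(274)), (271, np.int64(275)), (276, np.int64(275)), (281, np.int64(275)), (286, np.int64(275)), (291, np.int64(275)), (296, np.int64(272)), (301, np.int64(270)), (306, np.int64(271)), (311, np.int64(272)), (316, np.int64(274))] [(245, np.int64(256), np.int64(309)), (249, np.int64(256), np.int64(309)), (253, np.int64(256), np.int64(308)), (257, np.int64(256), np.int64(308)), (261, np.int64(255), np.int64(314)), (265, np.int64(256), np.int64(315)), (269, np.int64(255), np.int64(315)), (273, np.int64(255), np.int64(316))]
side3 [(256, np.int64(274)), (261, np.int64(275)), (266, np.int64(275)), (271, np.int64(275)), (276, np.int64(275)), (281, np.int64(275)), (286, np.int64(275)), (291, np.int64(275)), (296, np.int64(272)), (301, np.int64(270)), (306, np.int64(270)), (311, np.int64(272)), (316, np.int64(274))] [(245, np.int64(256), np.int64(309)), (249, np.int64(256), np.int64(308)), (253, np.int64(256), np.int64(308)), (257, np.int64(256), np.int64(307)), (261, np.int64(256), np.int64(314)), (265, np.int64(256), np.int64(3
[... 1250 characters left out ...]
7]), (228, [93, 102, 100, 96, 87, 108, 137, 138]), (229, [91, 102, 132, 142, 87, 84, 95, 104]), (230, [92, 106, 114, 104, 84, 80, 75, 76]), (231, [91, 105, 104, 93, 86, 68, 46, 46]), (232, [88, 103, 102, 92, 81, 62, 45, 45])]
313 [(227, [129, 113, 100, 101, 102, 103, 105, 107]), (228, [136, 113, 98, 101, 102, 103, 105, 103]), (229, [139, 135, 118, 102, 107, 108, 104, 104]), (230, [138, 140, 120, 102, 135, 129, 105, 101]), (231, [121, 139, 117, 107, 114, 111, 107, 103]), (232, [113, 139, 132, 117, 101, 103, 105, 104]), (233, [105, 138, 132, 114, 99, 97, 101, 102])]
[[261.2, 195.2], [307.3, 195.9], [260.6, 228.4], [313.4, 229.2]]
[[261.4, 196.2], [307.7, 196.9], [260.9, 229.6], [313.9, 230.5]]
```

Call:
step_arm(
  targets=[
    [-0.55, 0, 0, 0, 0, 0, 0],
    [0, 0, -1.5, 0, 0, 0, 0],
    [0, 0, -2, 0, 0, 0, 0],
    [0, 0, -1.5, 0, 0, 0, 0],
    [0, 0, 0, 0, 0, 0, 0],
  ],
)

```text
time: 10.72
position: [0.5713, -0.3254, 0.1867]
tool_rot: [-3.132, 0.212, 0.01]
ft_force: [-1.1, 1.4, -3.2]
grip_width: 0.136
grip_force: 35.0
```

Call:
step_arm(
  targets=[
    [0, 0, 0, 0, 0, 0, 0],
    [0, 0, 0, 0, 0, 0, 0],
    [0, 0, -0.2, 0, 0, 0, 0],
    [0, 0, -0.2, 0, 0, 0, 0],
    [0, 0, -0.2, 0, 0, 0, 0],
  ],
)

```text
time: 11.13
position: [0.5742, -0.3264, 0.1854]
tool_rot: [3.134, -0.211, 0.002]
ft_force: [0.6, -0.1, -2.7]
grip_width: 0.135
grip_force: 35.0
```

Call:
step_arm(
  targets=[
    [0, 0, -0.2, 0, 0, 0, 0],
    [0, 0, -0.2, 0, 0, 0, 0],
    [0, 0, -0.2, 0, 0, 0, 0],
    [0, 0, 0, 0, 0, 0, 0],
    [0, 0, 0, 0, 0, 0, 0],
  ],
)

```text
time: 11.55
position: [0.5736, -0.3264, 0.1783]
tool_rot: [3.134, -0.212, -0.001]
ft_force: [-0.9, -1.0, -1.8]
grip_width: 0.136
grip_force: 35.0
```

The holes are past the shoulders with no contact force, so I'll continue down.

Call:
step_arm(
  targets=[
    [0, 0, -0.5, 0, 0, 0, 0],
    [0, 0, -0.6, 0, 0, 0, 0],
    [0, 0, -0.6, 0, 0, 0, 0],
    [0, 0, -0.6, 0, 0, 0, 0],
    [0, 0, -0.6, 0, 0, 0, 0],
  ],
)

```text
time: 11.97
position: [0.5736, -0.3263, 0.1487]
tool_rot: [3.134, -0.212, -0.001]
ft_force: [0.1, -0.7, -2.4]
grip_width: 0.134
grip_force: 35.0
```

Call:
step_arm(
  targets=[
    [0, 0, -0.8, 0, 0, 0, 0],
    [0, 0, -0.8, 0, 0, 0, 0],
    [0, 0, -0.8, 0, 0, 0, 0],
    [0, 0, -0.8, 0, 0, 0, 0],
    [0, 0, -0.8, 0, 0, 0, 0],
  ],
)

```text
time: 12.38
position: [0.5737, -0.3263, 0.1087]
tool_rot: [3.134, -0.212, -0.0]
ft_force: [-0.3, -1.3, -1.8]
grip_width: 0.134
grip_force: 35.0
```

Call:
step_arm(
  targets=[
    [0, 0, -0.8, 0, 0, 0, 0],
    [0, 0, -0.8, 0, 0, 0, 0],
    [0, 0, -0.5, 0, 0, 0, 0],
    [0, 0, -0.4, 0, 0, 0, 0],
    [0, 0, 0, 0, 0, 0, 0],
  ],
)

```text
time: 12.8
position: [0.5734, -0.3263, 0.0835]
tool_rot: [-3.134, 0.212, 0.002]
ft_force: [-1.0, -1.6, -3.4]
grip_width: 0.137
grip_force: 35.0
```

Call:
step_arm(
  targets=[
    [0, 0, -0.2, 0, 0, 0, 0],
    [0, 0, -0.2, 0, 0, 0, 0],
    [0, 0, 0, 0, 0, 0, 0],
    [0, 0, 0, 0, 0, 0, 0],
    [0, 0, 0, 0, 0, 0, 0],
  ],
)

```text
time: 13.22
position: [0.574, -0.3263, 0.0806]
tool_rot: [3.134, -0.212, 0.001]
ft_force: [0.1, -2.2, -2.9]
grip_width: 0.135
grip_force: 35.0
```

Call:
step_arm(
  targets=[
    [0, 0, -0.1, 0, 0, 0, 0],
    [0, 0, 0, 0, 0, 0, 0],
    [0, 0, 0, 0, 0, 0, 0],
    [0, 0, 0, 0, 0, 0, 0],
    [0, 0, 0, 0, 0, 0, 0],
  ],
)

```text
time: 13.63
position: [0.574, -0.3263, 0.0798]
tool_rot: [3.134, -0.212, 0.001]
ft_force: [-0.3, -2.4, -1.0]
grip_width: 0.136
grip_force: 35.0
```

Call:
step_arm(
  targets=[
    [0, 0, -0.15, 0, 0, 0, 0],
    [0, 0, 0, 0, 0, 0, 0],
    [0, 0, 0, 0, 0, 0, 0],
    [0, 0, 0, 0, 0, 0, 0],
    [0, 0, 0, 0, 0, 0, 0],
  ],
)

```text
time: 14.05
position: [0.5741, -0.3264, 0.0786]
tool_rot: [3.134, -0.212, 0.001]
ft_force: [-0.4, -3.0, 2.8]
grip_width: 0.136
grip_force: 35.0
```

Call:
step_arm(
  targets=[
    [0, 0, 0, 0, 0, 0, 0.2],
    [0, 0, 0, 0, 0, 0, 0.3],
    [0, 0, 0, 0, 0, 0, 0.45],
    [0, 0, 0, 0, 0, 0, 0.45],
    [0, 0, 0, 0, 0, 0, 0.45],
  ],
)

```text
time: 14.47
position: [0.5738, -0.3257, 0.0778]
tool_rot: [-3.134, 0.211, 0.001]
ft_force: [-0.1, 0.6, 0.1]
grip_width: 0.4
grip_force: 0.0
```

Call:
step_arm(
  targets=[
    [0, 0, 2, 0, 0, 0, 0.45],
    [0, 0, 4, 0, 0, 0, 0.45],
    [0, 0, 4, 0, 0, 0, 0.45],
    [0, 0, 3, 0, 0, 0, 0.45],
    [0, 0, 1.5, 0, 0, 0, 1],
  ],
)

```text
time: 14.88
position: [0.5757, -0.3268, 0.2287]
tool_rot: [3.132, -0.211, 0.01]
ft_force: [-0.1, -0.6, -0.6]
grip_width: 0.476
grip_force: 0.0
```

Call:
step_arm(
  targets=[
    [-2, 3.4, 0, 0, 0, 0, 1],
    [-2, 3.4, 0, 0, 0, 0, 1],
    [-2, 3.4, 0, 0, 0, 0, 1],
    [-2, 3.4, 0, 0, 0, 0, 1],
    [0, 3.4, 0, 0, 0, 0, 1],
  ],
)

```text
time: 15.3
position: [0.4903, -0.1555, 0.223]
tool_rot: [3.133, -0.215, -0.004]
ft_force: [0.5, -0.2, 0.3]
grip_width: 0.813
grip_force: 0.0
```

```bash
python3 - <<'E'
from h import *
s=ctrl.get_state();print(s["position"],s["time"],s["joint_positions"].round(2))
for n in("top","side"):
    j,d=ctrl.get_image(n);cv2.imwrite(f"pics/{n}4.png",j[...,::-1]);np.save(f"pics/{n}4.npy",d)
C=cloud("top",np.load("pics/top4.npy"));q=C[140:215,305:385]
for a,b in((.078,.094),(.108,.124),(.018,.036)):
    k=(q[...,2]>a)&(q[...,2]<b);print(k.sum(),q[k].mean(0).round(4),q[k].min(0).round(3),q[k].max(0).round(3))
k=(abs(C[...,2]-.116)<.009)&(abs(C[...,0]-.577)<.05)&(abs(C[...,1]+.326)<.03);print("handle",k.sum(),mrect("top",k,.116) if k.sum()>20 else "", C[k][:,2].max())
im=cv2.imread("pics/top4.png");hsv=cv2.cvtColor(im,cv2.COLOR_BGR2HSV)
m=cv2.inRange(hsv,(28,90,40),(50,255,255));m[:150]=0;m[230:]=0
for mm,s,c in comps(m,30):print("fruit",s,c.round(1),plane("top",[c],.022).round(3))
a=cv2.resize(im[130:240,120:390],None,fx=2.9,fy=2.9);cv2.imwrite("pics/c4.png",a)
E
```

```text
[ 0.49034678 -0.1554834   0.22302939] 15.3 [ 0.59  0.05 -0.35  1.77  0.02  1.33 -1.47]
410 [ 0.6273 -0.3414  0.084 ] [ 0.495 -0.444  0.078] [ 0.697 -0.185  0.094]
149 [ 0.5944 -0.3524  0.1154] [ 0.495 -0.438  0.108] [ 0.691 -0.256  0.124]
913 [ 0.5741 -0.3636  0.0266] [ 0.486 -0.462  0.018] [ 0.711 -0.225  0.036]
handle 82 (array([ 576. , -322.5]), np.float32(63.3), np.float32(13.3), np.float32(-7.32)) 0.12180781744747993
fruit [198 180  14  15 156] [204.7 187.3] [[0.534 0.149 0.022]]
fruit [219 185  10  10  80] [223.7 189.6] [[0.527 0.084 0.022]]
fruit [215 209  14  14 156] [221.5 215.6] [[0.438 0.088 0.022]]
fruit [200 211  11  10  82] [205.2 215.6] [[0.437 0.143 0.022]]
```

View pics/c4.png

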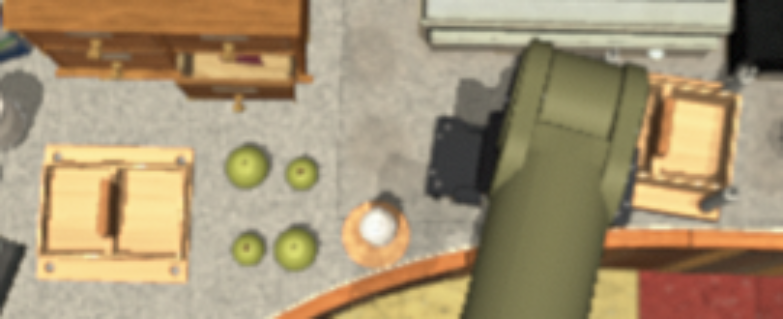

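The crop shows the basket seated between the posts, the salt on the coaster at (378,225), and all four fruit and the tier unmoved. I'll check the clearances around the fruit.

```bash
python3 - <<'E'
from h import *
for n in("top","side"):
    C=cloud(n,np.load(f"pics/{n}4.npy")).reshape(-1,3)
    for y in np.arange(.03,.27,.03):
        k=(abs(C[:,1]-y)<.015)&(C[:,2]>.05)&(C[:,0]>.55)&(C[:,2]<.3);r=(abs(C[:,1]-y)<.015)&(C[:,0]>.3)&(C[:,0]<.41)&(C[:,2]>-.05)
        print(n,y.round(2),"tall min x",C[k][:,0].min().round(3) if k.any() else "", "rim",C[r][:,0].min().round(3) if r.any() else "",C[r][:,2].max().round(3) if r.any() else "")
E
```

```text
top 0.03 tall min x 0.785 rim 0.372 0.007
top 0.06 tall min x 0.785 rim 0.357 0.007
top 0.09 tall min x 0.614 rim 0.343 0.008
top 0.12 tall min x 0.613 rim 0.325 0.01
top 0.15 tall min x 0.598 rim 0.304 0.01
top 0.18 tall min x 0.613 rim 0.3 0.011
top 0.21 tall min x 0.613 rim 0.303 0.012
top 0.24 tall min x 0.642 rim 0.302 0.013
top 0.27 tall min x 0.643 rim 0.301 0.018
side 0.03 tall min x 0.786 rim 0.373 0.004
side 0.06 tall min x 0.648 rim 0.359 0.003
side 0.09 tall min x 0.618 rim 0.34 0.004
side 0.12 tall min x 0.618 rim 0.324 0.003
side 0.15 tall min x 0.605 rim 0.3 0.005
side 0.18 tall min x 0.617 rim 0.301 0.003
side 0.21 tall min x 0.618 rim 0.302 0.01
side 0.24 tall min x 0.647 rim 0.3 0.011
side 0.27 tall min x 0.646 rim 0.303 0.012
```

Call:
step_arm(
  targets=[
    [0.3, 2.5, 0, 0, 0, 3, 0.7],
    [0.6, 3.9, 0, 0, 0, 3, 0.7],
    [0.6, 3.9, 0, 0, 0, 3, 0.7],
    [0.6, 3.9, 0, 0, 0, 3, 0.7],
    [0.6, 3.9, 0, 0, 0, 3, 0.7],
  ],
)

```text
time: 15.82
position: [0.5212, 0.0262, 0.2233]
tool_rot: [3.135, 0.203, 0.001]
ft_force: [0.8, 0.1, -0.2]
grip_width: 0.736
grip_force: 0.0
```

Call:
step_arm(
  targets=[
    [0.5, 3.9, 0, 0, 0, 3, 0.7],
    [0.5, 3.9, 0, 0, 0, 0, 0.7],
    [0.3, 3.5, 0, 0, 0, 0, 0.7],
    [0, 1, -3, 0.5, -3, 0, 0.7],
    [0, 0, -3, 0.5, -2.9, 0, 0.7],
  ],
)

```text
time: 16.23
position: [0.5357, 0.154, 0.1643]
tool_rot: [-3.11, -0.291, -0.174]
ft_force: [-0.6, -0.2, -0.4]
grip_width: 0.701
grip_force: 0.0
```

Call:
step_arm(
  targets=[
    [0, 0, -3, 0, 0, 0, 0.7],
    [0, 0, -2, 0, 0, 0, 0.7],
    [0, 0, 0, 0, 0, 0, 0.7],
    [0, 0, 0, 0, 0, 0, 0.7],
    [0, 0, 0, 0, 0, 0, 0.7],
  ],
)

```text
time: 16.65
position: [0.5352, 0.1481, 0.1145]
tool_rot: [-3.116, -0.28, -0.166]
ft_force: [0.4, 0.6, 0.5]
grip_width: 0.692
grip_force: 0.0
```

```bash
python3 - <<'E'
from h import *
s=ctrl.get_state();print(s["position"],s["grip_width"]);R=cv2.Rodrigues(s["tool_rot"])[0];print(R.round(3),np.degrees(np.arctan2(R[1,1],R[0,1])))
j,d=ctrl.get_image("side");cv2.imwrite("pics/s5.png",cv2.resize(j[110:230,190:310,::-1],None,fx=4,fy=4))
E
```

```text
[0.53518017 0.14810036 0.11454859] 0.6922289007958887
[[ 0.978  0.178  0.105]
 [ 0.177 -0.984  0.018]
 [ 0.106  0.001 -0.994]] -79.74186086524696
```

View pics/s5.png

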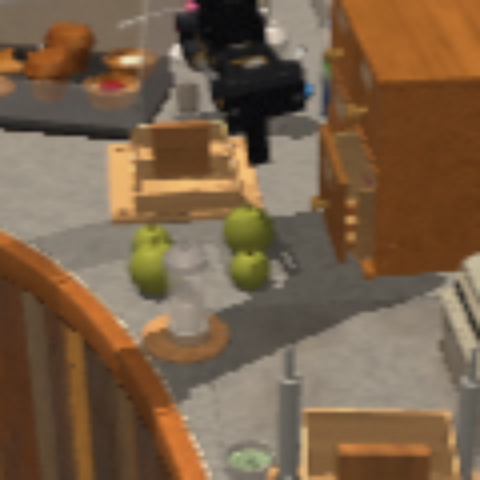

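The gripper is clear of the drawer and above the apple at (248,230).

Call:
step_arm(
  targets=[
    [-0.1, 0.1, -2.5, 0, 0, 0, 0.7],
    [0, 0, -2.5, 0, 0, 0, 0.7],
    [0, 0, -2.0, 0, 0, 0, 0.7],
    [0, 0, -1.3, 0, 0, 0, 0.7],
    [0, 0, -0.5, 0, 0, 0, 0.7],
  ],
)

```text
time: 17.12
position: [0.5327, 0.1485, 0.0243]
tool_rot: [-3.117, -0.28, -0.161]
ft_force: [0.3, 0.1, 0.2]
grip_width: 0.701
grip_force: 0.0
```

Call:
step_arm(
  targets=[
    [0, 0, 0, 0, 0, 0, 0.7],
    [0, 0, 0, 0, 0, 0, 0.7],
    [0, 0, 0, 0, 0, 0, 0.4],
    [0, 0, 0, 0, 0, 0, 0.4],
    [0, 0, 0, 0, 0, 0, 0.4],
  ],
  force=10,
)

```text
time: 17.53
position: [0.5339, 0.1486, 0.0263]
tool_rot: [-3.117, -0.28, -0.167]
ft_force: [0.5, -0.4, 2.4]
grip_width: 0.559
grip_force: 10.0
```

Call:
step_arm(
  targets=[
    [0, 0, 0, 0, 0, 0, 0.4],
    [0, 0, 0, 0, 0, 0, 0.4],
    [0, 0, 0, 0, 0, 0, 0.4],
    [0, 0, 0, 0, 0, 0, 0.4],
    [0, 0, 0, 0, 0, 0, 0.4],
  ],
)

```text
time: 17.95
position: [0.5339, 0.1487, 0.0262]
tool_rot: [-3.117, -0.28, -0.166]
ft_force: [-0.5, -1.5, 6.0]
grip_width: 0.565
grip_force: 10.4
```

Call:
step_arm(
  targets=[
    [0, 0, 0.2, 0, 0, 0, 0.4],
    [0, 0, 0.2, 0, 0, 0, 0.4],
    [0, 0, 0.3, 0, 0, 0, 0.4],
    [0, 0, 0, 0, 0, 0, 0.4],
    [0, 0, 0, 0, 0, 0, 0.4],
  ],
)

```text
time: 18.37
position: [0.5326, 0.1489, 0.0321]
tool_rot: [-3.117, -0.28, -0.163]
ft_force: [0.5, 0.1, -1.4]
grip_width: 0.563
grip_force: 9.6
```

Call:
step_arm(
  targets=[
    [0, 0, 1.5, 0, 0, 0, 0.4],
    [0, 0, 3, 0, 0, 0, 0.4],
    [0, 0, 3.5, 0, 0, 0, 0.4],
    [0, 0, 3.5, 0, 0, 0, 0.4],
    [0, 0, 3.5, 0, 0, 0, 0.4],
  ],
)

```text
time: 18.78
position: [0.5322, 0.1489, 0.1832]
tool_rot: [-3.117, -0.281, -0.162]
ft_force: [0.9, -0.3, -0.6]
grip_width: 0.563
grip_force: 9.6
```

Call:
step_arm(
  targets=[
    [0, -1, 2.5, 0, 0, 0, 0.4],
    [0.3, -2.5, 0.5, 0, 0, 6, 0.4],
    [0.4, -3.2, 0, 0, 0, 6, 0.4],
    [0.4, -3.2, 0, 0, 0, 6, 0.4],
    [0.4, -3.2, 0, 0, 0, 6, 0.4],
  ],
)

```text
time: 19.2
position: [0.5476, 0.0169, 0.2123]
tool_rot: [-2.968, -0.924, -0.156]
ft_force: [-0.6, -0.0, -1.6]
grip_width: 0.565
grip_force: 9.6
```

Call:
step_arm(
  targets=[
    [0.4, -3.2, 0, 0, 0, 6, 0.4],
    [0.4, -3.2, 0, 0, 0, 6, 0.4],
    [0.4, -3.2, 0, 0, 0, 6, 0.4],
    [0.4, -3.2, 0, 0, 0, 6, 0.4],
    [0.4, -3.2, 0, 0, 0, 6, 0.4],
  ],
)

```text
time: 19.62
position: [0.5675, -0.1435, 0.2118]
tool_rot: [-2.608, -1.646, -0.137]
ft_force: [1.0, -0.2, -1.0]
grip_width: 0.563
grip_force: 9.6
```

Call:
step_arm(
  targets=[
    [0.4, -3.2, 0, 0, 0, 6, 0.4],
    [0.4, -3.2, 0, 0, 0, 6, 0.4],
    [0.4, -3.2, 0, 0, 0, 6, 0.4],
    [0.4, -3, 0, 0, 0, 0, 0.4],
    [0.2, -1.5, 0, 0, 0, 0, 0.4],
  ],
)

```text
time: 20.03
position: [0.5849, -0.2882, 0.2107]
tool_rot: [-2.32, -2.014, -0.119]
ft_force: [-2.0, 0.5, -1.0]
grip_width: 0.562
grip_force: 9.6
```

Call:
step_arm(
  targets=[
    [0, 0, 0, 0, 0, 0, 0.4],
    [0, 0, 0, 0, 0, 0, 0.4],
    [0, 0, 0, 0, 0, 0, 0.4],
    [0, 0, 0, 0, 0, 0, 0.4],
    [0, 0, 0, 0, 0, 0, 0.4],
  ],
)

```text
time: 20.45
position: [0.5862, -0.2808, 0.2125]
tool_rot: [-2.311, -2.023, -0.123]
ft_force: [0.3, -0.3, -0.7]
grip_width: 0.559
grip_force: 9.6
```

```bash
cat > g.py <<'E'
from h import *
s=ctrl.get_state();p=s["position"];R=cv2.Rodrigues(s["tool_rot"])[0]
A=rot(-7.8);c=np.array([.578,-.3263])
print("stand xy mm",((p[:2]-c)@A*1000).round(1),"z",p[2].round(4),"yaw",np.degrees(np.arctan2(R[1,1],R[0,1])).round(2),"axis in stand",(R[:2,2]@A).round(3),"w",s["grip_width"],s["grip_force"],s["ft_force"].round(1),s["time"])
E
python3 g.py
```

```text
stand xy mm [ 2.  46.2] z 0.2125 yaw -7.62 axis in stand [0.001 0.105] w 0.5594358726987687 9.590389938675798 [ 0.3 -0.3 -0.7] 20.45
```

Call:
step_arm(
  targets=[
    [-0.35, -1.1, 0, 0, 0, 0, 0.4],
    [0, 0, -2, 0, 0, 0, 0.4],
    [0, 0, -2.5, 0, 0, 0, 0.4],
    [0, 0, -2.5, 0, 0, 0, 0.4],
    [0, 0, -1.5, 0, 0, 0, 0.4],
  ],
)

```text
time: 20.87
position: [0.5807, -0.2942, 0.1245]
tool_rot: [-2.313, -2.018, -0.12]
ft_force: [-0.1, -0.5, -1.9]
grip_width: 0.56
grip_force: 9.6
```

Call:
step_arm(
  targets=[
    [0, 0, 0, 0, 0, 0, 0.4],
    [0, 0, 0, 0, 0, 0, 0.4],
    [0, 0, -1.5, 0, 0, 0, 0.4],
    [0, 0, -1.5, 0, 0, 0, 0.4],
    [0, 0, -1.5, 0, 0, 0, 0.4],
  ],
)

```text
time: 21.28
position: [0.5839, -0.295, 0.0844]
tool_rot: [-2.317, -2.023, -0.124]
ft_force: [-0.3, -0.7, -1.0]
grip_width: 0.565
grip_force: 9.6
```

Call:
step_arm(
  targets=[
    [0, 0, -1.2, 0, 0, 0, 0.4],
    [0, 0, -0.8, 0, 0, 0, 0.4],
    [0, 0, -0.3, 0, 0, 0, 0.4],
    [0, 0, 0, 0, 0, 0, 0.4],
    [0, 0, 0, 0, 0, 0, 0.4],
  ],
)

```text
time: 21.7
position: [0.5829, -0.2942, 0.0599]
tool_rot: [-2.315, -2.02, -0.123]
ft_force: [-0.7, -0.0, -0.9]
grip_width: 0.564
grip_force: 9.6
```

```bash
python3 g.py
```

```text
stand xy mm [ 0.5 32.5] z 0.0599 yaw -7.78 axis in stand [0.002 0.104] w 0.5643798516320504 9.59115656587528 [-0.7 -0.  -0.9] 21.7
```

Call:
step_arm(
  targets=[
    [0, 0.2, -0.2, 0, 0, 0, 0.4],
    [0, 0, -0.2, 0, 0, 0, 0.4],
    [0, 0, -0.1, 0, 0, 0, 0.4],
    [0, 0, -0.1, 0, 0, 0, 0.4],
    [0, 0, 0, 0, 0, 0, 0.4],
  ],
)

```text
time: 22.12
position: [0.5822, -0.2919, 0.0529]
tool_rot: [-2.314, -2.02, -0.122]
ft_force: [0.5, -0.0, -0.3]
grip_width: 0.565
grip_force: 9.6
```

Call:
step_arm(
  targets=[
    [0, 0, -0.1, 0, 0, 0, 0.4],
    [0, 0, 0, 0, 0, 0, 0.4],
    [0, 0, 0, 0, 0, 0, 0.4],
    [0, 0, 0, 0, 0, 0, 0.4],
    [0, 0, 0, 0, 0, 0, 0.4],
  ],
)

```text
time: 22.53
position: [0.5824, -0.292, 0.0524]
tool_rot: [-2.314, -2.02, -0.122]
ft_force: [-1.1, -0.6, 1.4]
grip_width: 0.564
grip_force: 9.9
```

Call:
step_arm(
  targets=[
    [0, 0, 0, 0, 0, 0, 0.65],
    [0, 0, 0, 0, 0, 0, 0.72],
    [0, 0, 0, 0, 0, 0, 0.72],
    [0, 0, 0.5, 0, 0, 0, 0.72],
    [0, 0, 2, 0, 0, 0, 0.72],
  ],
)

```text
time: 22.95
position: [0.5799, -0.2909, 0.074]
tool_rot: [-2.31, -2.015, -0.119]
ft_force: [-0.5, -0.6, -0.2]
grip_width: 0.713
grip_force: 0.0
```

Call:
step_arm(
  targets=[
    [0, 0, 3.5, 0, 0, 0, 0.72],
    [0, 0, 3.5, 0, 0, 0, 0.72],
    [0, 0, 3.5, 0, 0, 0, 0.72],
    [0, 0, 3.5, 0, 0, 0, 0.72],
    [0, 0, 0, 0, 0, 0, 0.72],
  ],
)

```text
time: 23.37
position: [0.586, -0.2932, 0.2263]
tool_rot: [-2.323, -2.028, -0.13]
ft_force: [0.9, 0.6, 1.4]
grip_width: 0.719
grip_force: 0.0
```

Call:
step_arm(
  targets=[
    [-1, 2.5, 0, -3, 0.4, 0, 0.72],
    [-1.3, 3.5, 0, -3, 0.4, 0, 0.72],
    [-1.3, 3.5, 0, -3, 0.4, 0, 0.72],
    [-1.3, 3.5, 0, -2.9, 0.4, 0, 0.72],
    [-1.3, 3.5, 0, 0, 0, 0, 0.72],
  ],
)

```text
time: 23.78
position: [0.5198, -0.1223, 0.2173]
tool_rot: [2.306, 2.022, -0.12]
ft_force: [1.0, 1.0, -0.1]
grip_width: 0.723
grip_force: 0.0
```

Call:
step_arm(
  targets=[
    [-1.3, 3.5, 0, 0, 0, 0, 0.72],
    [-1.3, 3.5, 0, 0, 0, 0, 0.72],
    [-1.3, 3.5, 0, 0, 0, 0, 0.72],
    [-1.4, 3.5, 0, 0, 0, 0, 0.72],
    [-1.4, 3.5, 0, 0, 0, 0, 0.72],
  ],
)

```text
time: 24.2
position: [0.4524, 0.0498, 0.2174]
tool_rot: [2.311, 2.018, -0.119]
ft_force: [1.6, 0.8, 0.6]
grip_width: 0.725
grip_force: 0.0
```

Call:
step_arm(
  targets=[
    [-1.4, 3.5, 0, 0, 0, 0, 0.72],
    [0, 0, -3, 0, 0, 0, 0.72],
    [0, 0, -3, 0, 0, 0, 0.72],
    [0, 0, -3, 0, 0, 0, 0.72],
    [0, 0, 0, 0, 0, 0, 0.72],
  ],
)

```text
time: 24.62
position: [0.4352, 0.0824, 0.1225]
tool_rot: [2.314, 2.023, -0.131]
ft_force: [-0.7, -0.9, -1.1]
grip_width: 0.72
grip_force: 0.0
```

```bash
python3 - <<'E'
from h import *
exec(open("g.py").read())
print(p)
for n in("top","side"):
    j,d=ctrl.get_image(n);cv2.imwrite(f"pics/{n}6.png",j[...,::-1]);np.save(f"pics/{n}6.npy",d)
a=cv2.resize(cv2.imread("pics/top6.png")[130:240,120:390],None,fx=2.9,fy=2.9);b=cv2.resize(cv2.imread("pics/side6.png")[120:250,190:330],None,fx=2.1,fy=2.1)
o=np.zeros((600,783,3),np.uint8);o[:len(a)]=a;o[len(a):len(a)+len(b),:b.shape[1]]=b;cv2.imwrite("pics/c6.png",o)
S=cloud("side",np.load("pics/side6.npy"));im=cv2.cvtColor(cv2.imread("pics/side6.png"),cv2.COLOR_BGR2HSV)
m=cv2.inRange(im,(28,90,40),(50,255,255))
for mm,s,c in comps(m,15):print(s,c.round(1),np.nanmedian(S[mm],0).round(3),np.nanmax(S[mm][:,2]).round(3))
E
```

```text
stand xy mm [-197.   385.6] z 0.1225 yaw -7.7 axis in stand [-0.007 -0.107] w 0.719591097751152 0.0 [-0.7 -0.9 -1.1] 24.6167
[0.43519672 0.08243625 0.12250596]
[45 13  7  8 16] [49.  17.5] [ 0.001 -0.067  0.611] 0.622
[ 70 103   4  13  19] [ 71.4 109.3] [-0.014 -0.047  0.359] 0.383
[100 149  12   6  23] [106.  151.5] [ 0.04  -0.006  0.197] 0.221
[223 167  10  17 124] [227.  174.7] [0.434 0.073 0.032] 0.047
[247 173  10  10  69] [251.8 177.2] [0.528 0.068 0.024] 0.037
[128 196   8   8  25] [131.8 199.4] [ 0.093 -0.015  0.012] 0.023
[ 91 198   6   6  15] [ 93.3 200.1] [-0.021 -0.063  0.048] 0.06
[110 201  10   6  16] [113.9 204. ] [ 0.04  -0.06   0.027] 0.037
```

View pics/c6.png

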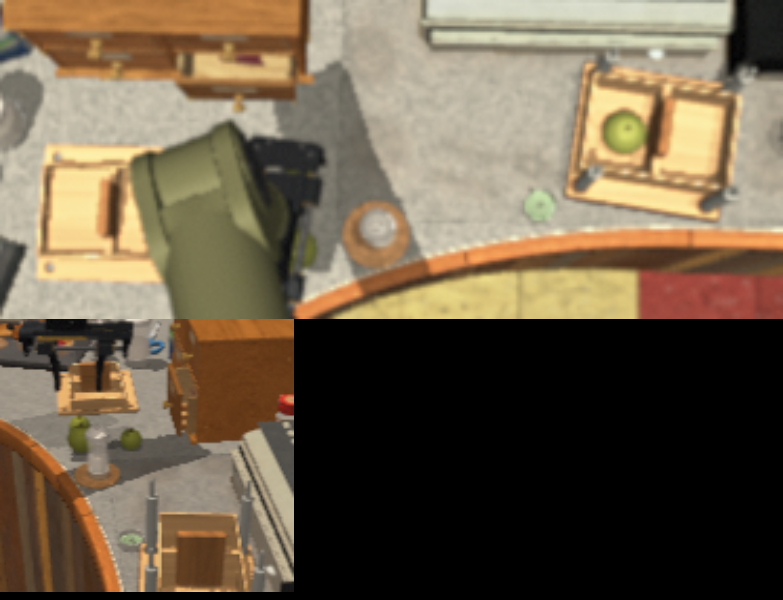

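Apple A rests in the left bay at (624,131). Next is apple B.

Call:
step_arm(
  targets=[
    [0.2, 0.5, -2.5, 0, 0, 0, 0.75],
    [0, 0, -2.5, 0, 0, 0, 0.75],
    [0, 0, -2.3, 0, 0, 0, 0.75],
    [0, 0, -1.8, 0, 0, 0, 0.75],
    [0, 0, 0, 0, 0, 0, 0.75],
  ],
)

```text
time: 25.13
position: [0.4406, 0.0876, 0.0352]
tool_rot: [2.314, 2.019, -0.123]
ft_force: [-0.9, -0.4, 0.3]
grip_width: 0.75
grip_force: 0.0
```

Call:
step_arm(
  targets=[
    [0, 0, -0.4, 0, 0, 0, 0.75],
    [0, 0, -0.1, 0, 0, 0, 0.75],
    [0, 0, 0, 0, 0, 0, 0.75],
    [0, 0, 0, 0, 0, 0, 0.75],
    [0, 0, 0, 0, 0, 0, 0.75],
  ],
)

```text
time: 25.55
position: [0.4422, 0.0881, 0.0321]
tool_rot: [2.311, 2.017, -0.118]
ft_force: [-0.7, 0.4, -0.5]
grip_width: 0.75
grip_force: 0.0
```

Call:
step_arm(
  targets=[
    [-0.4, 0, -0.4, 0, 0, 0, 0.75],
    [0, 0, -0.15, 0, 0, 0, 0.75],
    [0, 0, 0, 0, 0, 0, 0.75],
    [0, 0, 0, 0, 0, 0, 0.75],
    [0, 0, 0, 0, 0, 0, 0.4],
  ],
)

```text
time: 25.97
position: [0.4373, 0.0881, 0.0256]
tool_rot: [2.312, 2.018, -0.12]
ft_force: [0.9, -0.1, -0.1]
grip_width: 0.726
grip_force: 0.0
```

Call:
step_arm(
  targets=[
    [0, 0, 0, 0, 0, 0, 0.4],
    [0, 0, 0, 0, 0, 0, 0.4],
    [0, 0, 0, 0, 0, 0, 0.4],
    [0, 0, 0, 0, 0, 0, 0.4],
    [0, 0, 0, 0, 0, 0, 0.4],
  ],
)

```text
time: 26.38
position: [0.4373, 0.0881, 0.0256]
tool_rot: [2.312, 2.018, -0.12]
ft_force: [0.2, -0.3, -0.8]
grip_width: 0.566
grip_force: 9.7
```

Call:
step_arm(
  targets=[
    [0, 0, 0.3, 0, 0, 0, 0.4],
    [0, 0, 0.5, 0, 0, 0, 0.4],
    [0, 0, 2, 0, 0, 0, 0.4],
    [0, 0, 3.2, 0, 0, 0, 0.4],
    [0, 0, 3.5, 0, 0, 0, 0.4],
  ],
)

```text
time: 26.8
position: [0.4357, 0.088, 0.1208]
tool_rot: [2.313, 2.021, -0.124]
ft_force: [1.3, -0.6, -0.4]
grip_width: 0.566
grip_force: 9.6
```

Call:
step_arm(
  targets=[
    [0, 0, 3.5, 0, 0, 0, 0.4],
    [0, 0, 3.5, 0, 0, 0, 0.4],
    [0, 0, 2.5, 0, 0, 0, 0.4],
    [0.5, -2, 0, 0, 0, 0, 0.4],
    [1.0, -3.3, 0, 0, 0, 0, 0.4],
  ],
)

```text
time: 27.22
position: [0.4532, 0.0386, 0.2186]
tool_rot: [2.302, 2.024, -0.113]
ft_force: [-0.0, 0.0, -1.5]
grip_width: 0.571
grip_force: 9.6
```

Call:
step_arm(
  targets=[
    [1.0, -3.3, 0, 0, 0, 0, 0.4],
    [1.0, -3.3, 0, 0, 0, 0, 0.4],
    [1.0, -3.3, 0, 0, 0, 0, 0.4],
    [1.0, -3.3, 0, 0, 0, 0, 0.4],
    [1.0, -3.3, 0, 0, 0, 0, 0.4],
  ],
)

```text
time: 27.63
position: [0.5023, -0.1315, 0.216]
tool_rot: [2.311, 2.018, -0.12]
ft_force: [0.4, 0.7, -1.4]
grip_width: 0.57
grip_force: 9.6
```

Call:
step_arm(
  targets=[
    [1.0, -3.3, 0, 0, 0, 0, 0.4],
    [1.0, -3.3, 0, 0, 0, 0, 0.4],
    [1.0, -3.3, 0, 0, 0, 0, 0.4],
    [1.0, -3.3, 0, 0, 0, 0, 0.4],
    [1.0, -3.3, 0, 0, 0, 0, 0.4],
  ],
)

```text
time: 28.05
position: [0.5523, -0.2964, 0.2158]
tool_rot: [2.312, 2.018, -0.12]
ft_force: [0.2, 0.1, -1.5]
grip_width: 0.564
grip_force: 9.6
```

Call:
step_arm(
  targets=[
    [1.0, -3.3, 0, 0, 0, 0, 0.4],
    [1.0, -3.3, 0, 0, 0, 0, 0.4],
    [0, 0, 0, 0, 0, 0, 0.4],
    [0, 0, 0, 0, 0, 0, 0.4],
    [0, 0, 0, 0, 0, 0, 0.4],
  ],
)

```text
time: 28.47
position: [0.5722, -0.3601, 0.2153]
tool_rot: [2.313, 2.019, -0.119]
ft_force: [-0.9, 0.6, 0.0]
grip_width: 0.568
grip_force: 9.6
```

```bash
python3 g.py
```

```text
stand xy mm [ -1.1 -34.2] z 0.2153 yaw -7.74 axis in stand [ 0.001 -0.103] w 0.5681868561894028 9.622951531782746 [-0.9  0.6  0. ] 28.4667
```

Call:
step_arm(
  targets=[
    [0, 0, -2, 0, 0, 0, 0.4],
    [0, 0, -2.5, 0, 0, 0, 0.4],
    [0, 0, -2.5, 0, 0, 0, 0.4],
    [0, 0, -2.5, 0, 0, 0, 0.4],
    [0, 0, -2, 0, 0, 0, 0.4],
  ],
)

```text
time: 28.88
position: [0.5721, -0.3583, 0.0994]
tool_rot: [2.31, 2.022, -0.119]
ft_force: [-0.1, -0.1, -1.5]
grip_width: 0.566
grip_force: 9.6
```

Call:
step_arm(
  targets=[
    [0, 0, -1.5, 0, 0, 0, 0.4],
    [0, 0, -1.5, 0, 0, 0, 0.4],
    [0, 0, -1, 0, 0, 0, 0.4],
    [0, 0, 0, 0, 0, 0, 0.4],
    [0, 0, 0, 0, 0, 0, 0.4],
  ],
)

```text
time: 29.3
position: [0.5724, -0.3598, 0.0609]
tool_rot: [2.311, 2.02, -0.12]
ft_force: [0.5, 0.2, -0.7]
grip_width: 0.566
grip_force: 9.6
```

```bash
python3 g.py
```

```text
stand xy mm [ -1. -34.] z 0.0609 yaw -7.68 axis in stand [ 0.002 -0.105] w 0.565584393426962 9.6241822745651 [ 0.5  0.2 -0.7] 29.3
```

Call:
step_arm(
  targets=[
    [0, 0, -0.3, 0, 0, 0, 0.4],
    [0, 0, -0.3, 0, 0, 0, 0.4],
    [0, 0, -0.2, 0, 0, 0, 0.4],
    [0, 0, 0, 0, 0, 0, 0.4],
    [0, 0, 0, 0, 0, 0, 0.4],
  ],
)

```text
time: 29.72
position: [0.5723, -0.361, 0.0527]
tool_rot: [2.312, 2.018, -0.12]
ft_force: [0.4, -0.8, -1.3]
grip_width: 0.567
grip_force: 9.6
```

Call:
step_arm(
  targets=[
    [0, 0, -0.1, 0, 0, 0, 0.4],
    [0, 0, 0, 0, 0, 0, 0.4],
    [0, 0, 0, 0, 0, 0, 0.4],
    [0, 0, 0, 0, 0, 0, 0.4],
    [0, 0, 0, 0, 0, 0, 0.4],
  ],
)

```text
time: 30.13
position: [0.5724, -0.361, 0.0517]
tool_rot: [2.312, 2.018, -0.12]
ft_force: [-0.1, 0.5, -0.0]
grip_width: 0.564
grip_force: 9.7
```

Call:
step_arm(
  targets=[
    [0, 0, 0, 0, 0, 0, 0.65],
    [0, 0, 0, 0, 0, 0, 0.72],
    [0, 0, 0, 0, 0, 0, 0.72],
    [0, 0, 0.5, 0, 0, 0, 0.72],
    [0, 0, 2, 0, 0, 0, 0.72],
  ],
)

```text
time: 30.55
position: [0.5699, -0.3598, 0.0735]
tool_rot: [2.316, 2.023, -0.123]
ft_force: [-0.5, 0.5, 0.0]
grip_width: 0.714
grip_force: 0.0
```

Call:
step_arm(
  targets=[
    [0, 0, 3.5, 0, 0, 0, 0.72],
    [0, 0, 3.5, 0, 0, 0, 0.72],
    [0, 0, 3.5, 0, 0, 0, 0.72],
    [0, 0, 3.5, 3, -0.4, 0, 0.72],
    [0, 1, 0, 2.9, -0.4, 0, 0.72],
  ],
)

```text
time: 30.97
position: [0.5758, -0.3534, 0.2266]
tool_rot: [2.355, 2.056, 0.008]
ft_force: [0.5, -1.4, 0.7]
grip_width: 0.723
grip_force: 0.0
```

Call:
step_arm(
  targets=[
    [-0.5, 3, 0, 0, 0, -5, 1],
    [-0.5, 3.7, 0, 0, 0, -5, 1],
    [-0.5, 3.7, 0, 0, 0, -5, 1],
    [-0.5, 3.7, 0, 0, 0, -5, 1],
    [-0.5, 3.7, 0, 0, 0, -5, 1],
  ],
)

```text
time: 31.38
position: [0.5468, -0.1713, 0.2171]
tool_rot: [2.759, 1.497, 0.0]
ft_force: [0.3, -0.3, 0.9]
grip_width: 0.968
grip_force: 0.0
```

Call:
step_arm(
  targets=[
    [-0.5, 3.7, 0, 0, 0, -5, 1],
    [-0.5, 3.7, 0, 0, 0, -5, 1],
    [-0.5, 3.7, 0, 0, 0, -5, 1],
    [-0.5, 3.7, 0, 0, 0, -5, 1],
    [-0.5, 3.7, 0, 0, 0, -5, 1],
  ],
)

```text
time: 31.8
position: [0.5218, 0.0138, 0.2173]
tool_rot: [3.017, 0.865, 0.0]
ft_force: [0.5, 1.0, 0.1]
grip_width: 0.997
grip_force: 0.0
```

```bash
python3 - <<'E'
from h import *
exec(open("g.py").read());print(p)
for n in("top","side"):
    j,d=ctrl.get_image(n);cv2.imwrite(f"pics/{n}7.png",j[...,::-1]);np.save(f"pics/{n}7.npy",d)
C=cloud("top",np.load("pics/top7.npy"))
k=(abs(C[...,2]-.072)<.008)&(abs(C[...,0]-.48)<.12)&(abs(C[...,1]-.3)<.12);k[:,:]&=True
for mm,s,c in comps(k,25):print("tier handle",s,mrect("top",mm,.072))
hsv=cv2.cvtColor(cv2.imread("pics/top7.png"),cv2.COLOR_BGR2HSV)
w=((hsv[...,1]>70)&(hsv[...,2]>100)).astype(np.uint8);w[:172]=0;w[240:]=0;w[:,:126]=0;w[:,196:]=0
w=max(comps(w),key=lambda a:a[1][4]);print("outline",w[1],mrect("top",w[0],.008))
a=cv2.resize(cv2.imread("pics/top7.png")[130:240,120:390],None,fx=2.9,fy=2.9);cv2.imwrite("pics/c7.png",a)
E
```

```text
stand xy mm [-101.8  329.3] z 0.2173 yaw -58.01 axis in stand [ 0.001 -0.003] w 0.9967327443495868 0.0 [0.5 1.  0.1] 31.8
[0.52181376 0.01377601 0.21734529]
tier handle [153 192   5  19  75] (array([476.3, 303.8]), np.float32(59.9), np.float32(13.1), np.float32(3.5))
outline [ 132  180   55   48 2381] (array([477.1, 304.5]), np.float32(181.5), np.float32(162.6), np.float32(-89.93))
```

View pics/c7.png

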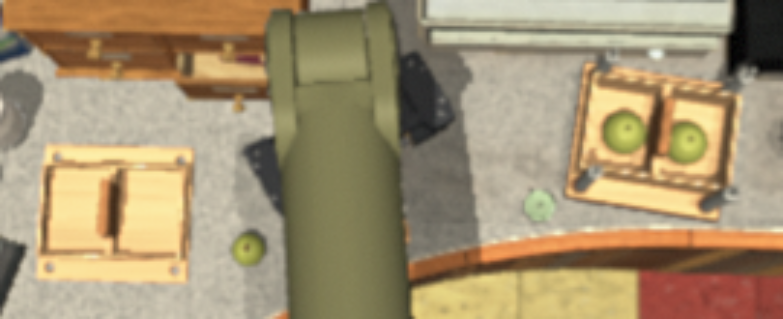

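Both apples sit in their bays, at (624,131) and (688,141). The tier has not moved, with its handle at (107,207).

```bash
python3 - <<'E'
from h import *
for n in("top","side"):
    C=cloud(n,np.load(f"pics/{n}0.npy")).reshape(-1,3)
    k=(C[:,0]>.42)&(C[:,0]<.535)&(C[:,1]>.35)&(C[:,1]<.44);q=C[k]
    for y in np.arange(.35,.44,.015):
        j=abs(q[:,1]-y)<.0075;print(n,y.round(3),q[j][:,2].max().round(3) if j.any() else None)
E
```

```text
top 0.35 0.036
top 0.365 0.037
top 0.38 0.04
top 0.395 0.03
top 0.41 0.076
top 0.425 0.104
top 0.44 0.114
side 0.35 0.032
side 0.365 0.033
side 0.38 0.034
side 0.395 None
side 0.41 0.075
side 0.425 0.11
side 0.44 0.122
```

Call:
step_arm(
  targets=[
    [-0.6, 3.6, 0, 0, 0, -5, 1],
    [-0.6, 3.7, 0, 0, 0, -5, 1],
    [-0.6, 3.7, 0, 0, 0, -5, 1],
    [-0.6, 3.7, 0, 0, 0, -5, 1],
    [-0.6, 3.7, 0, 0, 0, -5, 1],
  ],
)

```text
time: 32.32
position: [0.4921, 0.1972, 0.2173]
tool_rot: [3.134, 0.191, 0.0]
ft_force: [0.0, 0.3, -1.1]
grip_width: 1.0
grip_force: 0.0
```

Call:
step_arm(
  targets=[
    [-0.6, 3.7, 0, 0, 0, -5, 1],
    [-0.5, 3.7, 0, 0, 0, -2, 1],
    [-0.4, 3.0, 0, 0, 0, 0, 1],
    [0, 0, 0, 0, 0, 0, 1],
    [0, 0, 0, 0, 0, 0, 1],
  ],
)

```text
time: 32.73
position: [0.4765, 0.302, 0.2169]
tool_rot: [3.141, 0.014, -0.002]
ft_force: [-0.0, -0.5, -0.4]
grip_width: 1.004
grip_force: 0.0
```

```bash
python3 - <<'E'
exec(open("g.py").read());print(p)
j,d=ctrl.get_image("side");S=cloud("side",d)
k=(S[...,2]>.062)&(S[...,2]<.078)&(abs(S[...,0]-.477)<.06)&(abs(S[...,1]-.302)<.05)
print("handle side",k.sum(),S[k].mean(0).round(3),S[k].min(0).round(3),S[k].max(0).round(3))
E
```

```text
stand xy mm [-185.9  608.7] z 0.2169 yaw -89.48 axis in stand [-0.001 -0.001] w 1.0038294095012776 0.0 [-0.  -0.5 -0.4] 32.7333
[0.47645704 0.30204095 0.21693436]
handle side 45 [0.48  0.297 0.069] [0.449 0.289 0.063] [0.51  0.307 0.073]
```

Call:
step_arm(
  targets=[
    [0, 0.1, -3, 0, 0, 0, 1],
    [0, 0, -3.8, 0, 0, 0, 1],
    [0, 0, -3.8, 0, 0, 0, 1],
    [0, 0, -3.5, 0, 0, 0, 1],
    [0, 0, -2.5, 0, 0, 0, 1],
  ],
)

```text
time: 33.2
position: [0.4772, 0.2972, 0.0475]
tool_rot: [3.137, 0.001, -0.005]
ft_force: [-0.3, -0.9, 0.7]
grip_width: 1.002
grip_force: 0.0
```

Call:
step_arm(
  targets=[
    [0, 0, -1.4, 0, 0, 0, 1],
    [0, 0, 0, 0, 0, 0, 0.5],
    [0, 0, 0, 0, 0, 0, 0],
    [0, 0, 0, 0, 0, 0, 0],
    [0, 0, 0, 0, 0, 0, 0],
  ],
  force=35,
)

```text
time: 33.62
position: [0.479, 0.3017, 0.0388]
tool_rot: [3.141, 0.006, 0.004]
ft_force: [0.1, 0.1, 0.1]
grip_width: 0.78
grip_force: 0.0
```

Call:
step_arm(
  targets=[
    [0, 0, 0, 0, 0, 0, 0],
    [0, 0, 0, 0, 0, 0, 0],
    [0, 0, 0, 0, 0, 0, 0],
    [0, 0, 0, 0, 0, 0, 0],
    [0, 0, 0, 0, 0, 0, 0],
  ],
)

```text
time: 34.03
position: [0.4773, 0.3011, 0.0368]
tool_rot: [3.14, 0.007, -0.002]
ft_force: [-0.9, 0.1, 0.1]
grip_width: 0.404
grip_force: 0.0
```

Call:
step_arm(
  targets=[
    [0, 0, 0, 0, 0, 0, 0],
    [0, 0, 0, 0, 0, 0, 0],
    [0, 0, 0, 0, 0, 0, 0],
    [0, 0, 0, 0, 0, 0, 0],
    [0, 0, 0, 0, 0, 0, 0],
  ],
)

```text
time: 34.45
position: [0.4772, 0.3012, 0.0365]
tool_rot: [3.14, 0.006, -0.002]
ft_force: [-0.3, 1.0, 0.3]
grip_width: 0.135
grip_force: 35.0
```

```bash
python3 g.py
```

```text
stand xy mm [-185.  608.] z 0.0365 yaw -89.77 axis in stand [-0.001 -0.002] w 0.13498702778199964 34.997546430677176 [-0.3  1.   0.3] 34.45
```

Call:
step_arm(
  targets=[
    [0, 0, 1.0, 0, 0, 0, 0],
    [0, 0, 2.5, 0, 0, 0, 0],
    [0, 0, 3.8, 0, 0, 0, 0],
    [0, 0, 3.8, 0, 0, 0, 0],
    [0, 0, 3.8, 0, 0, 0, 0],
  ],
)

```text
time: 34.87
position: [0.4765, 0.3008, 0.1873]
tool_rot: [3.14, 0.007, -0.004]
ft_force: [1.9, 0.9, -1.7]
grip_width: 0.132
grip_force: 35.0
```

Call:
step_arm(
  targets=[
    [0, -0.5, 3.8, 0, 0, 0, 0],
    [0.5, -3.0, 0, 0, 0, -1, 0],
    [0.6, -3.6, 0, 0, 0, -1, 0],
    [0.6, -3.6, 0, 0, 0, -1, 0],
    [0.6, -3.6, 0, 0, 0, -1, 0],
  ],
)

```text
time: 35.28
position: [0.4999, 0.1567, 0.2243]
tool_rot: [3.138, -0.103, -0.001]
ft_force: [1.2, 0.1, -2.0]
grip_width: 0.139
grip_force: 35.0
```

Call:
step_arm(
  targets=[
    [0.6, -3.6, 0, 0, 0, -1, 0],
    [0.6, -3.6, 0, 0, 0, -1, 0],
    [0.6, -3.6, 0, 0, 0, -1, 0],
    [0.6, -3.6, 0, 0, 0, -1, 0],
    [0.6, -3.6, 0, 0, 0, 0, 0],
  ],
)

```text
time: 35.7
position: [0.5299, -0.0236, 0.2241]
tool_rot: [3.133, -0.213, -0.002]
ft_force: [1.0, 0.3, -1.8]
grip_width: 0.137
grip_force: 35.0
```

Call:
step_arm(
  targets=[
    [0.6, -3.6, 0, 0, 0, 0, 0],
    [0.6, -3.6, 0, 0, 0, 0, 0],
    [0.6, -3.6, 0, 0, 0, 0, 0],
    [0.6, -3.6, 0, 0, 0, 0, 0],
    [0.6, -3.6, 0, 0, 0, 0, 0],
  ],
)

```text
time: 36.12
position: [0.56, -0.2034, 0.224]
tool_rot: [3.133, -0.212, -0.003]
ft_force: [1.4, -0.1, -1.6]
grip_width: 0.136
grip_force: 35.0
```

Call:
step_arm(
  targets=[
    [0.6, -3.6, 0, 0, 0, 0, 0],
    [0.6, -3.6, 0, 0, 0, 0, 0],
    [0, -1, 0, 0, 0, 0, 0],
    [0, 0, 0, 0, 0, 0, 0],
    [0, 0, 0, 0, 0, 0, 0],
  ],
)

```text
time: 36.53
position: [0.5718, -0.2839, 0.2233]
tool_rot: [3.134, -0.215, -0.004]
ft_force: [-0.6, 1.1, -2.7]
grip_width: 0.136
grip_force: 35.0
```

Call:
step_arm(
  targets=[
    [0, 0, 0, 0, 0, 0, 0],
    [0, 0, 0, 0, 0, 0, 0],
    [0, 0, 0, 0, 0, 0, 0],
    [0, 0, 0, 0, 0, 0, 0],
    [0, 0, 0, 0, 0, 0, 0],
  ],
)

```text
time: 36.95
position: [0.5725, -0.2832, 0.2239]
tool_rot: [3.133, -0.211, -0.002]
ft_force: [0.4, -0.5, -1.7]
grip_width: 0.139
grip_force: 35.0
```

```bash
python3 - <<'E'
exec(open("g.py").read());print(p)
z=p[2]-.0365;yaw=-90+ -np.degrees(np.arctan2(R[1,1],R[0,1]))
j,d=ctrl.get_image("side");im=j[...,::-1].copy();cv2.imwrite("pics/side8.png",im)
hsv=cv2.cvtColor(im,cv2.COLOR_BGR2HSV)
m=cv2.inRange(hsv,(10,70,90),(28,255,255));m[:165]=0;m[235:]=0;m[:,:245]=0;m[:,335:]=0
for v in range(176,232,2):
    u=np.where(m[v])[0];print(v,u.min() if len(u) else 0,u.max() if len(u) else 0,len(u),end=" | ")
print("\nexp",proj("side",[[*(rot(-7.8)@np.array(q)+p[:2]),z+h] for h in(0,.008) for q in[(-.08,-.088),(.08,-.088),(-.08,.088)]]).round(1).tolist())
cv2.imwrite("pics/c8.png",cv2.resize(im[140:285,235:345],None,fx=4,fy=4,interpolation=cv2.INTER_CUBIC))
E
```

```text
stand xy mm [-11.3  42. ] z 0.2239 yaw -97.7 axis in stand [-0.001 -0.002] w 0.13857462525344608 34.99752692878246 [ 0.4 -0.5 -1.7] 36.95
[ 0.57246893 -0.28316519  0.22386703]
176 247 308 46 | 178 252 309 36 | 180 253 309 36 | 182 253 309 35 | 184 253 310 55 | 186 253 310 57 | 188 253 311 59 | 190 245 311 59 | 192 245 312 63 | 194 245 312 64 | 196 245 313 64 | 198 252 313 60 | 200 252 313 62 | 202 251 314 64 | 204 251 314 64 | 206 251 315 65 | 208 252 315 64 | 210 254 315 62 | 212 266 293 28 | 214 265 302 38 | 216 265 302 38 | 218 265 303 39 | 220 265 303 39 | 222 265 303 17 | 224 265 304 23 | 226 265 304 24 | 228 257 312 32 | 230 257 309 29 | 
exp [[251.0, 210.0], [314.6, 211.0], [253.0, 174.3], [251.0, 207.4], [314.9, 208.4], [253.0, 172.0]]
```

View pics/c8.png

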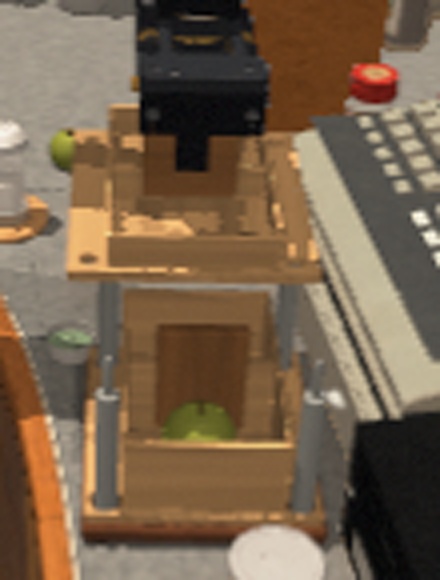

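The side crop shows the tier held level but about 43 mm short in y. The left plate edge is near (68,275) and the pins below are at (107,360) and (318,365). I'll shift over the stand.

Call:
step_arm(
  targets=[
    [0.2, -1.4, 0, 0, 0, 0, 0],
    [0.2, -1.5, 0, 0, 0, 0, 0],
    [0.2, -1.5, 0, 0, 0, 0, 0],
    [0, 0, 0, 0, 0, 0, 0],
    [0, 0, 0, 0, 0, 0, 0],
  ],
)

```text
time: 37.42
position: [0.5774, -0.3308, 0.2229]
tool_rot: [3.132, -0.219, -0.004]
ft_force: [0.6, 0.2, -2.4]
grip_width: 0.136
grip_force: 35.0
```

Call:
step_arm(
  targets=[
    [0, 0, -1, 0, 0, 0, 0],
    [0, 0, -1, 0, 0, 0, 0],
    [0, 0, -0.8, 0, 0, 0, 0],
    [0, 0, 0, 0, 0, 0, 0],
    [0, 0, 0, 0, 0, 0, 0],
  ],
)

```text
time: 37.83
position: [0.5777, -0.3271, 0.1943]
tool_rot: [3.134, -0.211, -0.005]
ft_force: [0.2, 0.5, -2.0]
grip_width: 0.134
grip_force: 35.0
```

```bash
python3 - <<'E'
exec(open("g.py").read());print(p)
z=p[2]-.0365
j,d=ctrl.get_image("side");im=j[...,::-1].copy();hsv=cv2.cvtColor(im,cv2.COLOR_BGR2HSV)
m=cv2.inRange(hsv,(10,70,90),(28,255,255));m[:165]=0;m[240:]=0;m[:,:245]=0;m[:,335:]=0
for v in range(186,232):
    u=np.where(m[v])[0];print(v,u.min() if len(u) else 0,u.max() if len(u) else 0,len(u),end=" | ")
print("\nexp",proj("side",[[*(rot(-7.8)@np.array(q)+p[:2]),z+h] for h in(0,.008) for q in[(-.08,-.088),(.08,-.088),(-.08,.088)]]).round(1).tolist())
E
```

```text
stand xy mm [-0.1 -0.8] z 0.1943 yaw -97.72 axis in stand [-0.003 -0.001] w 0.13401556149750465 34.99750664457679 [ 0.2  0.5 -2. ] 37.8333
[ 0.57774188 -0.32711562  0.19428117]
186 266 274 9 | 187 266 274 9 | 188 258 274 14 | 189 257 273 17 | 190 245 312 24 | 191 245 312 26 | 192 245 313 26 | 193 245 313 26 | 194 245 313 27 | 195 245 314 48 | 196 245 314 42 | 197 245 314 37 | 198 257 314 31 | 199 257 314 36 | 200 257 315 35 | 201 257 315 39 | 202 257 315 58 | 203 257 315 59 | 204 256 315 60 | 205 256 316 61 | 206 256 316 61 | 207 256 316 61 | 208 256 316 60 | 209 256 317 61 | 210 256 317 62 | 211 256 317 62 | 212 255 317 63 | 213 255 317 63 | 214 255 318 64 | 215 255 318 64 | 216 255 318 64 | 217 255 318 64 | 218 255 318 64 | 219 255 319 65 | 220 255 319 65 | 221 255 319 65 | 222 255 319 65 | 223 255 319 65 | 224 255 320 66 | 225 255 320 66 | 226 255 320 66 | 227 255 320 66 | 228 255 320 66 | 229 255 320 66 | 230 256 320 65 | 231 257 319 45 | 
exp [[255.0, 230.1], [320.1, 231.2], [256.5, 190.8], [255.0, 227.6], [320.4, 228.7], [256.5, 188.4]]
```

Call:
step_arm(
  targets=[
    [0.1, -0.05, 0, 0, 0, 0, 0],
    [0, 0, -0.3, 0, 0, 0, 0],
    [0, 0, -0.3, 0, 0, 0, 0],
    [0, 0, -0.2, 0, 0, 0, 0],
    [0, 0, 0, 0, 0, 0, 0],
  ],
)

```text
time: 38.3
position: [0.5789, -0.3283, 0.1869]
tool_rot: [3.133, -0.213, -0.004]
ft_force: [-0.5, -0.1, -2.8]
grip_width: 0.134
grip_force: 35.0
```

Call:
step_arm(
  targets=[
    [0, 0, -0.2, 0, 0, 0, 0],
    [0, 0, -0.2, 0, 0, 0, 0],
    [0, 0, -0.2, 0, 0, 0, 0],
    [0, 0, 0, 0, 0, 0, 0],
    [0, 0, 0, 0, 0, 0, 0],
  ],
)

```text
time: 38.72
position: [0.5792, -0.3284, 0.1814]
tool_rot: [3.133, -0.213, -0.003]
ft_force: [0.5, 0.2, -2.3]
grip_width: 0.136
grip_force: 35.0
```

```bash
python3 g.py
```

```text
stand xy mm [ 1.5 -1.9] z 0.1814 yaw -97.76 axis in stand [-0.002 -0.001] w 0.1363100666764309 34.99761537183076 [ 0.5  0.2 -2.3] 38.7167
```

Call:
step_arm(
  targets=[
    [0, 0, -0.2, 0, 0, 0, 0],
    [0, 0, -0.2, 0, 0, 0, 0],
    [0, 0, -0.2, 0, 0, 0, 0],
    [0, 0, 0, 0, 0, 0, 0],
    [0, 0, 0, 0, 0, 0, 0],
  ],
)

```text
time: 39.13
position: [0.5791, -0.3284, 0.1753]
tool_rot: [3.133, -0.213, -0.003]
ft_force: [0.2, -0.1, -2.7]
grip_width: 0.132
grip_force: 35.0
```

Call:
step_arm(
  targets=[
    [0, 0, -0.2, 0, 0, 0, 0],
    [0, 0, -0.2, 0, 0, 0, 0],
    [0, 0, -0.2, 0, 0, 0, 0],
    [0, 0, 0, 0, 0, 0, 0],
    [0, 0, 0, 0, 0, 0, 0],
  ],
)

```text
time: 39.55
position: [0.5792, -0.3284, 0.1693]
tool_rot: [3.133, -0.213, -0.003]
ft_force: [-0.6, 0.0, -2.4]
grip_width: 0.134
grip_force: 35.0
```

Call:
step_arm(
  targets=[
    [0, 0, -0.2, 0, 0, 0, 0],
    [0, 0, -0.2, 0, 0, 0, 0],
    [0, 0, -0.2, 0, 0, 0, 0],
    [0, 0, -0.1, 0, 0, 0, 0],
    [0, 0, 0, 0, 0, 0, 0],
  ],
)

```text
time: 39.97
position: [0.579, -0.3283, 0.1621]
tool_rot: [3.133, -0.213, -0.003]
ft_force: [0.4, 0.6, -2.2]
grip_width: 0.132
grip_force: 35.0
```

```bash
python3 g.py
```

```text
stand xy mm [ 1.3 -1.9] z 0.1621 yaw -97.77 axis in stand [-0.002 -0.001] w 0.13226513936977138 34.99746745917946 [ 0.4  0.6 -2.2] 39.9667
```

Call:
step_arm(
  targets=[
    [0, 0, -0.1, 0, 0, 0, 0],
    [0, 0, -0.1, 0, 0, 0, 0],
    [0, 0, 0, 0, 0, 0, 0],
    [0, 0, 0, 0, 0, 0, 0],
    [0, 0, 0, 0, 0, 0, 0],
  ],
)

```text
time: 40.38
position: [0.5793, -0.3284, 0.1606]
tool_rot: [3.133, -0.213, -0.002]
ft_force: [1.0, -0.0, -1.5]
grip_width: 0.136
grip_force: 35.0
```

Call:
step_arm(
  targets=[
    [0, 0, -0.1, 0, 0, 0, 0],
    [0, 0, 0, 0, 0, 0, 0],
    [0, 0, 0, 0, 0, 0, 0],
    [0, 0, 0, 0, 0, 0, 0],
    [0, 0, 0, 0, 0, 0, 0],
  ],
)

```text
time: 40.8
position: [0.5793, -0.3284, 0.1596]
tool_rot: [3.133, -0.213, -0.002]
ft_force: [0.9, -0.4, -2.2]
grip_width: 0.132
grip_force: 35.0
```

Call:
step_arm(
  targets=[
    [0, 0, -0.1, 0, 0, 0, 0],
    [0, 0, 0, 0, 0, 0, 0],
    [0, 0, 0, 0, 0, 0, 0],
    [0, 0, 0, 0, 0, 0, 0],
    [0, 0, 0, 0, 0, 0, 0],
  ],
)

```text
time: 41.22
position: [0.5794, -0.3285, 0.1593]
tool_rot: [3.133, -0.213, -0.001]
ft_force: [-1.6, 0.9, 4.4]
grip_width: 0.132
grip_force: 35.0
```

Call:
step_arm(
  targets=[
    [0, 0, -0.1, 0, 0, 0, 0],
    [0, 0, 0, 0, 0, 0, 0],
    [0, 0, 0, 0, 0, 0, 0],
    [0, 0, 0, 0, 0, 0, 0],
    [0, 0, 0, 0, 0, 0, 0],
  ],
)

```text
time: 41.63
position: [0.5795, -0.3286, 0.1591]
tool_rot: [3.132, -0.213, -0.001]
ft_force: [-3.1, 0.7, 8.0]
grip_width: 0.137
grip_force: 35.0
```

Call:
step_arm(
  targets=[
    [0, 0, 0.15, 0, 0, 0, 0.3],
    [0, 0, 0, 0, 0, 0, 0.45],
    [0, 0, 0, 0, 0, 0, 0.5],
    [0, 0, 0, 0, 0, 0, 0.5],
    [0, 0, 0, 0, 0, 0, 0.5],
  ],
)

```text
time: 42.05
position: [0.5792, -0.3284, 0.1585]
tool_rot: [3.133, -0.213, -0.003]
ft_force: [0.8, -0.3, -0.2]
grip_width: 0.426
grip_force: 0.0
```

Call:
step_arm(
  targets=[
    [0, 0, 1.5, 0, 0, 0, 0.5],
    [0, 0, 3.5, 0, 0, 0, 0.5],
    [0, 0, 3.5, 0, 0, 0, 0.5],
    [0, 0, 1.5, 0, 0, 0, 0.75],
    [0, 0, 0, 0, 0, 0, 0.75],
  ],
)

```text
time: 42.47
position: [0.5815, -0.3294, 0.2646]
tool_rot: [3.129, -0.212, 0.011]
ft_force: [0.3, 0.2, 1.3]
grip_width: 0.576
grip_force: 0.0
```

Call:
step_arm(
  targets=[
    [-0.4, 3, 0, 0, 0, 0, 0.75],
    [-0.5, 3.8, 0, 0, 0, 0, 0.75],
    [-0.5, 3.8, 0, 0, 0, 0, 0.75],
    [-0.5, 3.8, 0, 0, 0, 0, 0.75],
    [-0.5, 3.8, 0, 0, 0, 0, 0.75],
  ],
)

```text
time: 42.88
position: [0.5543, -0.1447, 0.2577]
tool_rot: [3.133, -0.213, -0.005]
ft_force: [0.8, 0.0, -0.2]
grip_width: 0.745
grip_force: 0.0
```

```bash
python3 - <<'E'
exec(open("g.py").read());print(p)
for n in("top","side"):
    j,d=ctrl.get_image(n);cv2.imwrite(f"pics/{n}9.png",j[...,::-1]);np.save(f"pics/{n}9.npy",d)
im=cv2.imread("pics/top9.png");hsv=cv2.cvtColor(im,cv2.COLOR_BGR2HSV)
m=cv2.inRange(hsv,(28,90,40),(50,255,255));m[:150]=0;m[230:]=0
for mm,s_,c in comps(m,30):print("lime",s_,c.round(1),plane("top",[c],.0165).round(4))
S=cloud("side",np.load("pics/side9.npy"));k=(S[...,2]>.128)&(S[...,2]<.165)&(abs(S[...,0]-.58)<.11)&(abs(S[...,1]+.33)<.11)
q=S[k];k2=abs(q[:,2]-np.median(q[:,2]))<.05;A_=np.c_[q,np.ones(len(q))];print("tier z",np.percentile(q[:,2],[5,50,95]).round(4))
cv2.imwrite("pics/c9.png",cv2.resize(cv2.imread("pics/side9.png")[140:285,235:345],None,fx=4,fy=4,interpolation=cv2.INTER_CUBIC))
E
```

```text
stand xy mm [-48.1 176.7] z 0.2577 yaw -97.79 axis in stand [-0.003 -0.001] w 0.7453937765513956 0.0 [ 0.8  0.  -0.2] 42.8833
[ 0.5542791  -0.14469253  0.25771725]
lime [219 185  10  10  81] [223.6 189.7] [[0.5282 0.0843 0.0165]]
lime [200 211  11  10  84] [205.2 215.6] [[0.4373 0.1435 0.0165]]
tier z [0.1301 0.133  0.1562]
```

View pics/c9.png

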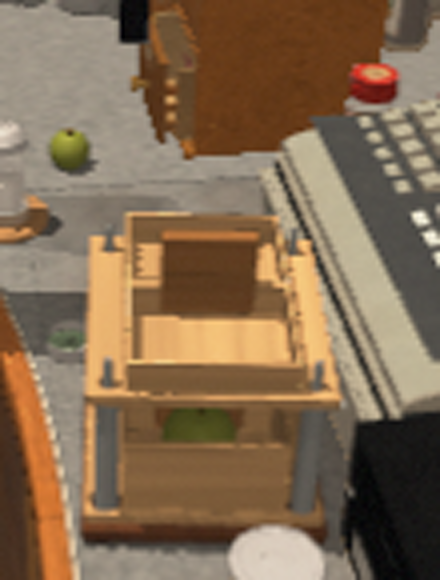

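The tier sits level with all four pins through it at (108,372), (318,375), (108,240) and (293,240). Now the first lime.

Call:
step_arm(
  targets=[
    [-0.5, 3.8, 0, 0, 0, 0, 0.75],
    [-0.5, 3.8, 0, 0, 0, 0, 0.75],
    [-0.5, 3.8, 0, 0, 0, 0, 0.75],
    [-0.4, 3.8, 0, 0, 0, 0, 0.75],
    [-0.4, 3.8, 0, 0, 0, 0, 0.75],
  ],
)

```text
time: 43.4
position: [0.5316, 0.0446, 0.2581]
tool_rot: [3.132, -0.214, -0.004]
ft_force: [0.7, 0.4, 0.3]
grip_width: 0.75
grip_force: 0.0
```

Call:
step_arm(
  targets=[
    [-0.4, 3.8, 0, 0, 0, 0, 0.75],
    [0, 0, -3.5, 0, 0, 0, 0.75],
    [0, 0, -3.8, 0, 0, 0, 0.75],
    [0, 0, -3.8, 0, 0, 0, 0.75],
    [0, 0, -3.8, 0, 0, 0, 0.75],
  ],
)

```text
time: 43.82
position: [0.5279, 0.0812, 0.1079]
tool_rot: [3.132, -0.212, -0.002]
ft_force: [-0.3, -0.3, 0.4]
grip_width: 0.751
grip_force: 0.0
```

Call:
step_arm(
  targets=[
    [0, 0, -2.5, 0, 0, 0, 0.75],
    [0, 0, -2, 0, 0, 0, 0.75],
    [0, 0, 0, 0, 0, 0, 0.75],
    [0, 0, 0, 0, 0, 0, 0.75],
    [0, 0, 0, 0, 0, 0, 0.75],
  ],
)

```text
time: 44.23
position: [0.5291, 0.0816, 0.066]
tool_rot: [3.133, -0.213, -0.0]
ft_force: [0.3, 0.0, 0.8]
grip_width: 0.749
grip_force: 0.0
```

Call:
step_arm(
  targets=[
    [-0.1, 0.3, -2, 0, 0, 0, 0.75],
    [0, 0, -2, 0, 0, 0, 0.75],
    [0, 0, -1.2, 0, 0, 0, 0.75],
    [0, 0, -0.5, 0, 0, 0, 0.75],
    [0, 0, 0, 0, 0, 0, 0.75],
  ],
)

```text
time: 44.65
position: [0.5272, 0.0844, 0.0079]
tool_rot: [3.133, -0.213, -0.003]
ft_force: [-0.3, -0.1, -0.1]
grip_width: 0.75
grip_force: 0.0
```

Call:
step_arm(
  targets=[
    [0, 0, 0, 0, 0, 0, 0.6],
    [0, 0, 0, 0, 0, 0, 0.3],
    [0, 0, 0, 0, 0, 0, 0.3],
    [0, 0, 0, 0, 0, 0, 0.3],
    [0, 0, 0, 0, 0, 0, 0.3],
  ],
  force=8,
)

```text
time: 45.07
position: [0.5277, 0.0844, 0.0087]
tool_rot: [3.133, -0.213, -0.001]
ft_force: [-0.7, -1.0, 0.2]
grip_width: 0.457
grip_force: 0.4
```

Call:
step_arm(
  targets=[
    [0, 0, 0, 0, 0, 0, 0.3],
    [0, 0, 0, 0, 0, 0, 0.3],
    [0, 0, 0, 0, 0, 0, 0.3],
    [0, 0, 0, 0, 0, 0, 0.3],
    [0, 0, 0, 0, 0, 0, 0.3],
  ],
)

```text
time: 45.48
position: [0.5277, 0.0844, 0.0086]
tool_rot: [3.133, -0.213, -0.001]
ft_force: [-0.3, -1.2, 5.4]
grip_width: 0.447
grip_force: 8.0
```

Call:
step_arm(
  targets=[
    [0, 0, 0.3, 0, 0, 0, 0.3],
    [0, 0, 0.7, 0, 0, 0, 0.3],
    [0, 0, 2.5, 0, 0, 0, 0.3],
    [0, 0, 3.5, 0, 0, 0, 0.3],
    [0, 0, 3.5, 0, 0, 0, 0.3],
  ],
)

```text
time: 45.9
position: [0.5259, 0.0848, 0.1134]
tool_rot: [3.133, -0.212, -0.007]
ft_force: [1.3, -0.6, -0.7]
grip_width: 0.447
grip_force: 8.0
```

Call:
step_arm(
  targets=[
    [0, 0, 3.5, 0, 0, 0, 0.3],
    [0, 0, 3.5, 0, 0, 0, 0.3],
    [0, 0, 3.5, 0, 0, 0, 0.3],
    [0, 0, 1, 0, 0, 6, 0.3],
    [0.2, -1.5, 0, 0, 0, 6, 0.3],
  ],
)

```text
time: 46.32
position: [0.5308, 0.0739, 0.2328]
tool_rot: [-3.138, -0.132, -0.01]
ft_force: [1.1, 0.7, -1.2]
grip_width: 0.447
grip_force: 8.0
```

Call:
step_arm(
  targets=[
    [0.4, -2.7, 0, 0, 0, 6, 0.3],
    [0.4, -2.7, 0, 0, 0, 6, 0.3],
    [0.4, -2.7, 0, 0, 0, 6, 0.3],
    [0.4, -2.7, 0, 0, 0, 6, 0.3],
    [0.4, -2.7, 0, 0, 0, 6, 0.3],
  ],
)

```text
time: 46.73
position: [0.5491, -0.0663, 0.2282]
tool_rot: [2.998, 0.933, -0.001]
ft_force: [0.3, -0.4, -0.7]
grip_width: 0.444
grip_force: 8.0
```

Call:
step_arm(
  targets=[
    [0.4, -2.7, 0, 0, 0, 6, 0.3],
    [0.4, -2.7, 0, 0, 0, 6, 0.3],
    [0.4, -2.7, 0, 0, 0, 6, 0.3],
    [0.4, -2.7, 0, 0, 0, 6, 0.3],
    [0.4, -2.7, 0, 0, 0, 6, 0.3],
  ],
)

```text
time: 47.15
position: [0.5691, -0.2013, 0.2281]
tool_rot: [2.655, 1.677, -0.0]
ft_force: [0.2, -0.3, -0.3]
grip_width: 0.449
grip_force: 8.0
```

Call:
step_arm(
  targets=[
    [0.4, -2.7, 0, 0, 0, 6, 0.3],
    [0.4, -2.7, 0, 0, 0, 6, 0.3],
    [0.4, -2.7, 0, 0, 0, 6, 0.3],
    [0, 0, 0, 0, 0, 0, 0.3],
    [0, 0, 0, 0, 0, 0, 0.3],
  ],
)

```text
time: 47.57
position: [0.5805, -0.2834, 0.2273]
tool_rot: [2.371, 2.061, -0.0]
ft_force: [0.7, 0.6, -1.0]
grip_width: 0.446
grip_force: 8.0
```

```bash
sed -i 's/\[.578,-.3263\]/[.579,-.3283]/' g.py; python3 g.py
```

```text
stand xy mm [-4.6 44.6] z 0.2273 yaw -8.0 axis in stand [ 0.    -0.001] w 0.4464804804122875 7.999808604363352 [ 0.7  0.6 -1. ] 47.5667
```

Call:
step_arm(
  targets=[
    [0.4, -0.2, -1, 0, 0, 0, 0.3],
    [0, 0, -2.5, 0, 0, 0, 0.3],
    [0, 0, -2.2, 0, 0, 0, 0.3],
    [0, 0, -1.5, 0, 0, 0, 0.3],
    [0, 0, 0, 0, 0, 0, 0.3],
  ],
)

```text
time: 47.98
position: [0.5833, -0.2804, 0.1514]
tool_rot: [-2.36, -2.065, 0.003]
ft_force: [-0.4, 0.8, -0.2]
grip_width: 0.452
grip_force: 8.0
```

Call:
step_arm(
  targets=[
    [0, 0, -0.5, 0, 0, 0, 0.3],
    [0, 0, -0.4, 0, 0, 0, 0.3],
    [0, 0, -0.3, 0, 0, 0, 0.3],
    [0, 0, 0, 0, 0, 0, 0.3],
    [0, 0, 0, 0, 0, 0, 0.3],
  ],
)

```text
time: 48.4
position: [0.5856, -0.2835, 0.1447]
tool_rot: [2.365, 2.064, 0.001]
ft_force: [0.3, -0.0, -0.2]
grip_width: 0.448
grip_force: 8.0
```

```bash
python3 g.py
```

```text
stand xy mm [ 0.5 45.3] z 0.1447 yaw -7.77 axis in stand [ 0.003 -0.002] w 0.44774183998755224 7.999930679798126 [ 0.3 -0.  -0.2] 48.4
```

Call:
step_arm(
  targets=[
    [0, -0.2, -0.2, 0, 0, 0, 0.3],
    [0, 0, -0.1, 0, 0, 0, 0.3],
    [0, 0, -0.1, 0, 0, 0, 0.3],
    [0, 0, 0, 0, 0, 0, 0.3],
    [0, 0, 0, 0, 0, 0, 0.3],
  ],
)

```text
time: 48.82
position: [0.5852, -0.2854, 0.14]
tool_rot: [2.365, 2.065, 0.0]
ft_force: [-0.1, 0.2, -0.4]
grip_width: 0.446
grip_force: 8.0
```

Call:
step_arm(
  targets=[
    [0, 0, -0.1, 0, 0, 0, 0.3],
    [0, 0, 0, 0, 0, 0, 0.3],
    [0, 0, 0, 0, 0, 0, 0.3],
    [0, 0, 0, 0, 0, 0, 0.3],
    [0, 0, 0, 0, 0, 0, 0.3],
  ],
)

```text
time: 49.23
position: [0.5854, -0.2855, 0.1394]
tool_rot: [2.365, 2.064, 0.0]
ft_force: [0.3, 0.1, 1.6]
grip_width: 0.454
grip_force: 8.0
```

Call:
step_arm(
  targets=[
    [0, 0, 0, 0, 0, 0, 0.55],
    [0, 0, 0, 0, 0, 0, 0.65],
    [0, 0, 0, 0, 0, 0, 0.65],
    [0, 0, 0, 0, 0, 0, 0.65],
    [0, 0, 1.5, 0, 0, 0, 0.65],
  ],
)

```text
time: 49.65
position: [0.5833, -0.2847, 0.1508]
tool_rot: [-2.364, -2.064, 0.003]
ft_force: [-0.5, 0.1, -0.7]
grip_width: 0.636
grip_force: 0.0
```

Call:
step_arm(
  targets=[
    [0, 0, 3.5, 0, 0, 0, 0.65],
    [0, 0, 3.5, 0, 0, 0, 0.65],
    [0, 0, 1, 0, 0, 0, 0.7],
    [-0.8, 2.5, 0, 0, 0, 0, 0.75],
    [-1.2, 3.5, 0, 0, 0, 0, 0.75],
  ],
)

```text
time: 50.07
position: [0.5655, -0.2289, 0.2346]
tool_rot: [2.369, 2.055, 0.001]
ft_force: [-0.4, 0.4, 0.7]
grip_width: 0.734
grip_force: 0.0
```

Call:
step_arm(
  targets=[
    [-1.2, 3.5, 0, 0, 0, 0, 0.75],
    [-1.2, 3.5, 0, 0, 0, 0, 0.75],
    [-1.2, 3.5, 0, 0, 0, 0, 0.75],
    [-1.2, 3.5, 0, 0, 0, 0, 0.75],
    [-1.2, 3.5, 0, 0, 0, 0, 0.75],
  ],
)

```text
time: 50.48
position: [0.5044, -0.0488, 0.2339]
tool_rot: [2.365, 2.064, -0.0]
ft_force: [0.6, 0.1, -0.8]
grip_width: 0.75
grip_force: 0.0
```

Call:
step_arm(
  targets=[
    [-1.2, 3.5, 0, 0, 0, 0, 0.75],
    [-1.2, 3.5, 0, 0, 0, 0, 0.75],
    [-1.2, 3.5, 0, 0, 0, 0, 0.75],
    [-1.2, 3.5, 0, 0, 0, 0, 0.75],
    [-1.2, 3.5, 0, 0, 0, 0, 0.75],
  ],
)

```text
time: 50.9
position: [0.4444, 0.1261, 0.2341]
tool_rot: [2.365, 2.064, 0.0]
ft_force: [1.1, 0.0, 0.8]
grip_width: 0.748
grip_force: 0.0
```

Call:
step_arm(
  targets=[
    [-0.8, 1.9, -3.5, 0, 0, 0, 0.75],
    [0, 0, -3.8, 0, 0, 0, 0.75],
    [0, 0, -3.8, 0, 0, 0, 0.75],
    [0, 0, 0, 0, 0, 0, 0.75],
    [0, 0, 0, 0, 0, 0, 0.75],
  ],
)

```text
time: 51.32
position: [0.4358, 0.1433, 0.1222]
tool_rot: [-2.366, -2.066, 0.005]
ft_force: [0.2, 0.2, -0.4]
grip_width: 0.748
grip_force: 0.0
```

```bash
python3 - <<'E'
exec(open("g.py").read());print(p)
j,d=ctrl.get_image("side");im=j[...,::-1].copy();S=cloud("side",d);hsv=cv2.cvtColor(im,cv2.COLOR_BGR2HSV)
m=cv2.inRange(hsv,(28,90,40),(50,255,255));m[:,:200]=0
for mm,s_,c in comps(m,12):print(s_,c.round(1),np.nanmedian(S[mm],0).round(3),np.nanmax(S[mm][:,2]).round(3))
E
```

```text
stand xy mm [-205.8  447.8] z 0.1222 yaw -7.74 axis in stand [-0.002 -0.002] w 0.7480995282770935 0.0 [ 0.2  0.2 -0.4] 51.3167
[0.43583022 0.14329518 0.12218   ]
[223 167  10   9  61] [227.3 170.7] [0.436 0.128 0.025] 0.036
[276 242  17   8 116] [284.1 245.9] [ 0.569 -0.372  0.069] 0.074
```

Call:
step_arm(
  targets=[
    [0, 0, -3, 0, 0, 0, 0.75],
    [0, 0, -3.5, 0, 0, 0, 0.75],
    [0, 0, -2.5, 0, 0, 0, 0.75],
    [0, 0, -1.5, 0, 0, 0, 0.75],
    [0, 0, 0, 0, 0, 0, 0.75],
  ],
)

```text
time: 51.78
position: [0.4374, 0.1429, 0.0177]
tool_rot: [2.368, 2.064, -0.002]
ft_force: [-0.5, -0.7, 0.5]
grip_width: 0.748
grip_force: 0.0
```

Call:
step_arm(
  targets=[
    [0, 0, -0.5, 0, 0, 0, 0.75],
    [0, 0, -0.2, 0, 0, 0, 0.75],
    [0, 0, 0, 0, 0, 0, 0.75],
    [0, 0, 0, 0, 0, 0, 0.75],
    [0, 0, 0, 0, 0, 0, 0.75],
  ],
)

```text
time: 52.2
position: [0.4382, 0.1436, 0.0121]
tool_rot: [2.365, 2.063, 0.002]
ft_force: [-0.1, 0.6, -0.4]
grip_width: 0.751
grip_force: 0.0
```

Call:
step_arm(
  targets=[
    [-0.1, 0, -0.3, 0, 0, 0, 0.75],
    [0, 0, -0.1, 0, 0, 0, 0.3],
    [0, 0, 0, 0, 0, 0, 0.3],
    [0, 0, 0, 0, 0, 0, 0.3],
    [0, 0, 0, 0, 0, 0, 0.3],
  ],
)

```text
time: 52.62
position: [0.4363, 0.1436, 0.0071]
tool_rot: [2.365, 2.065, 0.0]
ft_force: [-1.2, -0.5, -0.6]
grip_width: 0.53
grip_force: 0.0
```

Call:
step_arm(
  targets=[
    [0, 0, 0, 0, 0, 0, 0.3],
    [0, 0, 0, 0, 0, 0, 0.3],
    [0, 0, 0, 0, 0, 0, 0.3],
    [0, 0, 0, 0, 0, 0, 0.3],
    [0, 0, 0, 0, 0, 0, 0.3],
  ],
)

```text
time: 53.03
position: [0.4364, 0.1436, 0.0071]
tool_rot: [2.365, 2.065, 0.0]
ft_force: [0.2, 0.7, 0.3]
grip_width: 0.45
grip_force: 8.0
```

Call:
step_arm(
  targets=[
    [0, 0, 0.3, 0, 0, 0, 0.3],
    [0, 0, 0.7, 0, 0, 0, 0.3],
    [0, 0, 2.5, 0, 0, 0, 0.3],
    [0, 0, 3.5, 0, 0, 0, 0.3],
    [0, 0, 3.5, 0, 0, 0, 0.3],
  ],
)

```text
time: 53.45
position: [0.4351, 0.1438, 0.1131]
tool_rot: [2.366, 2.067, -0.002]
ft_force: [1.0, 0.1, -0.4]
grip_width: 0.447
grip_force: 8.0
```

Call:
step_arm(
  targets=[
    [0, 0, 3.5, 0, 0, 0, 0.3],
    [0, 0, 3.5, 0, 0, 0, 0.3],
    [0, 0, 3.5, 0, 0, 0, 0.3],
    [0, 0, 1.3, 0, 0, 0, 0.3],
    [0.3, -1.5, 0, 0, 0, 0, 0.3],
  ],
)

```text
time: 53.87
position: [0.4408, 0.1325, 0.2351]
tool_rot: [2.357, 2.068, 0.012]
ft_force: [0.4, -0.6, -0.6]
grip_width: 0.447
grip_force: 8.0
```

Call:
step_arm(
  targets=[
    [0.9, -3.4, 0, 0, 0, 0, 0.3],
    [0.9, -3.4, 0, 0, 0, 0, 0.3],
    [0.9, -3.4, 0, 0, 0, 0, 0.3],
    [0.9, -3.4, 0, 0, 0, 0, 0.3],
    [0.9, -3.4, 0, 0, 0, 0, 0.3],
  ],
)

```text
time: 54.28
position: [0.4843, -0.0428, 0.2308]
tool_rot: [2.364, 2.065, 0.001]
ft_force: [0.7, -0.5, -0.7]
grip_width: 0.447
grip_force: 8.0
```

Call:
step_arm(
  targets=[
    [0.9, -3.4, 0, 0, 0, 0, 0.3],
    [0.9, -3.4, 0, 0, 0, 0, 0.3],
    [0.9, -3.4, 0, 0, 0, 0, 0.3],
    [0.9, -3.4, 0, 0, 0, 0, 0.3],
    [0.9, -3.4, 0, 0, 0, 0, 0.3],
  ],
)

```text
time: 54.7
position: [0.5294, -0.2129, 0.2307]
tool_rot: [2.365, 2.065, 0.001]
ft_force: [0.9, -0.5, 0.1]
grip_width: 0.447
grip_force: 8.0
```

Call:
step_arm(
  targets=[
    [0.9, -3.4, 0, 0, 0, 0, 0.3],
    [0.9, -3.4, 0, 0, 0, 0, 0.3],
    [0.9, -3.4, 0, 0, 0, 0, 0.3],
    [0.9, -3.4, 0, 0, 0, 0, 0.3],
    [0.8, -2.3, 0, 0, 0, 0, 0.3],
  ],
)

```text
time: 55.12
position: [0.5724, -0.3746, 0.2301]
tool_rot: [2.368, 2.06, -0.002]
ft_force: [0.0, -0.6, -0.1]
grip_width: 0.445
grip_force: 8.0
```

Call:
step_arm(
  targets=[
    [0, 0, -1, 0, 0, 0, 0.3],
    [0, 0, 0, 0, 0, 0, 0.3],
    [0, 0, 0, 0, 0, 0, 0.3],
    [0, 0, 0, 0, 0, 0, 0.3],
    [0, 0, 0, 0, 0, 0, 0.3],
  ],
)

```text
time: 55.53
position: [0.5738, -0.3688, 0.2211]
tool_rot: [2.362, 2.067, 0.001]
ft_force: [-0.1, -0.7, -0.9]
grip_width: 0.449
grip_force: 8.0
```

```bash
python3 g.py
```

```text
stand xy mm [  0.3 -40.9] z 0.2211 yaw -7.64 axis in stand [ 0.003 -0.001] w 0.44940539748881453 8.000048166140914 [-0.1 -0.7 -0.9] 55.5333
```

Call:
step_arm(
  targets=[
    [0, -0.2, -1.5, 0, 0, 0, 0.3],
    [0, 0, -2.3, 0, 0, 0, 0.3],
    [0, 0, -2.0, 0, 0, 0, 0.3],
    [0, 0, -1.2, 0, 0, 0, 0.3],
    [0, 0, 0, 0, 0, 0, 0.3],
  ],
)

```text
time: 55.95
position: [0.5718, -0.3708, 0.1473]
tool_rot: [-2.364, -2.066, 0.002]
ft_force: [-0.0, 0.2, -1.5]
grip_width: 0.445
grip_force: 8.0
```

Call:
step_arm(
  targets=[
    [0, 0, -0.4, 0, 0, 0, 0.3],
    [0, 0, -0.2, 0, 0, 0, 0.3],
    [0, 0, -0.2, 0, 0, 0, 0.3],
    [0, 0, 0, 0, 0, 0, 0.3],
    [0, 0, 0, 0, 0, 0, 0.3],
  ],
)

```text
time: 56.37
position: [0.5736, -0.3726, 0.1428]
tool_rot: [2.364, 2.064, 0.001]
ft_force: [0.3, -0.4, -0.1]
grip_width: 0.45
grip_force: 8.0
```

```bash
python3 g.py
```

```text
stand xy mm [  0.7 -44.6] z 0.1428 yaw -7.77 axis in stand [ 0.003 -0.002] w 0.4503546861300712 7.99993590451777 [ 0.3 -0.4 -0.1] 56.3667
```

Call:
step_arm(
  targets=[
    [0, 0, -0.2, 0, 0, 0, 0.3],
    [0, 0, -0.1, 0, 0, 0, 0.3],
    [0, 0, -0.1, 0, 0, 0, 0.3],
    [0, 0, 0, 0, 0, 0, 0.3],
    [0, 0, 0, 0, 0, 0, 0.3],
  ],
)

```text
time: 56.78
position: [0.5733, -0.3725, 0.1381]
tool_rot: [2.365, 2.064, 0.0]
ft_force: [0.4, -0.6, -0.5]
grip_width: 0.445
grip_force: 8.0
```

Call:
step_arm(
  targets=[
    [0, 0, -0.1, 0, 0, 0, 0.3],
    [0, 0, 0, 0, 0, 0, 0.3],
    [0, 0, 0, 0, 0, 0, 0.3],
    [0, 0, 0, 0, 0, 0, 0.3],
    [0, 0, 0, 0, 0, 0, 0.3],
  ],
)

```text
time: 57.2
position: [0.5734, -0.3726, 0.1377]
tool_rot: [2.365, 2.064, 0.0]
ft_force: [-1.4, 0.7, 4.5]
grip_width: 0.448
grip_force: 8.0
```

Call:
step_arm(
  targets=[
    [0, 0, 0.05, 0, 0, 0, 0.55],
    [0, 0, 0, 0, 0, 0, 0.65],
    [0, 0, 0, 0, 0, 0, 0.65],
    [0, 0, 0, 0, 0, 0, 0.65],
    [0, 0, 1.5, 0, 0, 0, 0.65],
  ],
)

```text
time: 57.62
position: [0.5714, -0.3714, 0.1488]
tool_rot: [-2.363, -2.063, 0.003]
ft_force: [-0.1, -0.8, -0.5]
grip_width: 0.635
grip_force: 0.0
```

Call:
step_arm(
  targets=[
    [0, 0, 3.5, 0, 0, 0, 0.65],
    [0, 0, 3.5, 0, 0, 0, 0.65],
    [0, 0, 2, 0, 0, 0, 0.7],
    [-1, 2.5, 0, 0, 0, 0, 0.8],
    [-1.2, 3.5, 0, 0, 0, 0, 0.8],
  ],
)

```text
time: 58.03
position: [0.5514, -0.3159, 0.2435]
tool_rot: [2.368, 2.056, 0.001]
ft_force: [-0.2, 0.8, -0.8]
grip_width: 0.762
grip_force: 0.0
```

Call:
step_arm(
  targets=[
    [-1.2, 3.5, 0, 0, 0, 0, 0.8],
    [-1.2, 3.5, 0, 0, 0, 0, 0.8],
    [-1.2, 3.5, 0, 0, 0, 0, 0.8],
    [-1.2, 3.5, 0, 0, 0, 0, 0.8],
    [-1.2, 3.5, 0, 0, 0, 0, 0.8],
  ],
)

```text
time: 58.45
position: [0.4904, -0.1358, 0.2423]
tool_rot: [2.365, 2.064, -0.0]
ft_force: [0.6, 0.2, 0.3]
grip_width: 0.799
grip_force: 0.0
```

Call:
step_arm(
  targets=[
    [-0.5, 3.5, 0, 0, 0, 0, 0.8],
    [0, 3.5, 0, 0, 0, 0, 0.8],
    [0, 2, 0, 0, 0, 0, 0.8],
    [0, 0, 0, 0, 0, 0, 0.8],
    [0, 0, 0, 0, 0, 0, 0.8],
  ],
)

```text
time: 58.87
position: [0.4863, -0.0463, 0.2427]
tool_rot: [2.361, 2.068, -0.0]
ft_force: [0.5, -1.4, 0.5]
grip_width: 0.803
grip_force: 0.0
```

```bash
python3 - <<'E'
exec(open("g.py").read());print(p)
a=ctrl.get_image("top")[0][125:235,90:420,::-1];b=ctrl.get_image("side")[0][120:290,215:345,::-1]
a=cv2.resize(a,None,fx=2.4,fy=2.4);b=cv2.resize(b,None,fx=1.95,fy=1.95)
o=np.zeros((600,800,3),np.uint8);o[:len(a),:a.shape[1]]=a[:,:800];o[len(a):len(a)+len(b),:b.shape[1]]=b[:600-len(a)];cv2.imwrite("pics/c10.png",o)
E
```

```text
stand xy mm [-130.1  266.8] z 0.2427 yaw -7.59 axis in stand [ 0.002 -0.002] w 0.8025077456943017 0.0 [ 0.5 -1.4  0.5] 58.8667
[ 0.48630278 -0.04626717  0.2427064 ]
```

View pics/c10.png

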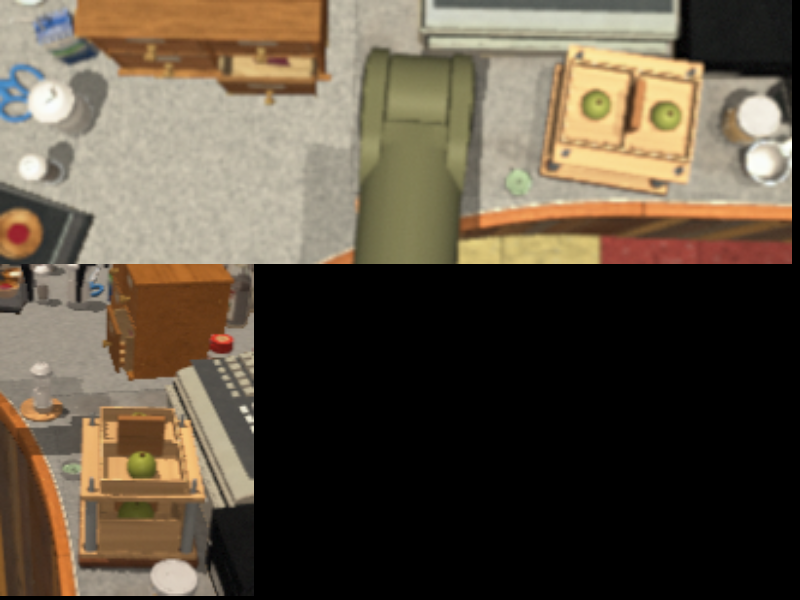

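The top view shows both limes in the tier at (596,104) and (666,116), with the tier level on its pins. The side view shows the salt upright on the coaster at (41,390). I'll hand in.

```bash
python3 -c "from bench import ctrl; print(ctrl.close_job())"
```

```text
the job is handed in; nothing more can be done
None
```

I finished the fruit stand and handed the job in at about 59 s: salt upright on the coaster, basket seated on the base with an apple in each bay, tier level on the shoulders with a lime in each bay, everything let go, and pepper and jar left alone.

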